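Mix the oil samples in the hand-cranked vial mixer

ROBOT

A 6-joint arm with a two-finger parallel gripper is mounted at the origin on the work surface. World frame = base frame: x ahead of the robot, y to its left, z up, the work surface at z = 0. Lengths are in m, angles in rad, forces in N, time in s.
With the tool pointing down it reaches from about 0.375 to 0.9 m from the base axis. Payload 3.1 kg.
Tool frame: the origin (TCP) lies between the finger pads; the fingertips stand 25 mm ahead of it and the grasp point (between the pads) lies 6 mm ahead of it; x points along the fingers, y is the direction in which the jaws open and shut, and the axes are right-handed (so a half turn about x gives the same grasp; the last joint's range is limited). The gripper opens to 85 mm and grips with 20 to 120 N. Pads are 22 mm wide; open, the fingers measure 114 mm over their backs; the gripper's body (76 mm by 85 mm) begins 54 mm behind the grasp point. The pads swing forward as they close: fully open they stand 13 mm farther back than shut.
Start: joints at [1.062, 0.527, 1.433, -0, 1.181, -0.178], TCP at [0.203, 0.591, 0.256] pointing down, gripper open.
Joint ranges: [-3.08, 3.08], [-0.75, 2.2], [0.22, 2.44], [-1.43, 4.57], [0, 2.65], [-2.85, 2.85]. Speed limits (rad/s): [2.79, 2.79, 3.14, 3.14, 3.14, 3.14].

INTERFACE

Orientations are given as a unit quaternion [x, y, z, w].
In Python, from station import manip, viewer, workorder gives the robot as it stands.
- The arm moves only by the shell command python3 -m crank 'ROWS' [FORCE]. ROWS is JSON, one flat list of numbers, 5 for each row, row after row: the opening, from 0 (shut) to 1 (fully open), then the shift along the world's x, y, z in mm, then the turn about the world's z in rad. A call has 1 to 10 rows; each row is the pose to reach, as a shift and turn from the pose commanded when the call began; what a row does not reach only later rows make up. A row lasts 1/8 s, in which the tool goes at most 62.5 mm and 10.7 degrees, less where a joint would pass 70% of its speed; a pose out of reach is approached as far as the arm can. A call with a gripper value outside its range is refused whole. The fingers move at their own pace and stop on an object; FORCE is the grip in N (left out, the last holds). Time passes only in rows, so rows that repeat a pose let the fingers close. It gives the time, the measured TCP pose, the force and the opening at its end, in the units of the state.
- manip.sense(): the state, without advancing time (a new reading comes with each control period).
- viewer.snapshot(name): name is "scene" or "top" or "wrist"; returns a dict with "img" (420x560x3 uint8, red, green, blue), "range_z" (420x560 float32, m along the optical axis (not along the pixel's ray), 0 where there is no reading), "fx", "fy", "cx", "cy" (pixels), "origin" and "attitude" of the camera in the world. Camera axes: x right, y down, z forward; pixel columns grow to the right and rows downward; lengths in m; the calibration is good to about 2 mm. A picture is of the moment at which its call begins.
- workorder.sign_off(): hands the job in, once; it reports no verdict.
The state is a dict: "t": time; "q": joint angles; "qd": joint speeds; "tau": joint torques, N m; "tcp_pos": TCP position; "tool_rot": TCP orientation; "force": force on the tool from outside, world axes, zero at the start; "ft_torque": the same for the moment, N m; "finger_gap": opening from 0.0 (shut) to 1.0 (fully open).
Only numpy, scipy, OpenCV 4.12 (cv2) and the standard library are available. Lean on these libraries where they do the work, as an engineer would, in place of code of your own. Each camera call takes 0.05 s, during which the arm holds its last target.

TASK

Mix the oil samples for the viscosity run: slide the mixer's clear cover right open, stand every capped vial from the bench upright in a cup of its carousel (one per cup, any cup), and slide the cover shut until its spring tab clicks down behind the ledge. Then fit the crank wheel fully down on the square shaft, give it exactly five full turns clockwise as seen from above, lift it off again and lay it back flat in its white tray, handle up. Leave the cover latched with the vials inside, and do not disturb the other things on the bench.

Things in the scene. Friction and masses are not known exactly. Their poses are not given: they have to be found in the camera images.
- mixer: Vial mixer fixed to the bench, a beige box 200 (x) x 360 (y) x 108 mm high; its y runs along the cover's rails. Origin on the bench. The -y half is the chamber with the carousel (inside x +-82 mm, y -160 to -4 mm, walls to 97 mm high); the +y half a grey deck at 70 mm with the square shaft. The rails: inner faces x = +-82 mm, tops at 108 mm. A steel ledge with a ramp is on the -y end wall.
- cover (a joint): How far the clear flat cover (177 x 150 mm, top face 103.5 mm above the bench) is open, m: 0 = home, leading edge at mixer y = -150 mm; 0.172 = fully open towards +y, hiding the shaft. It starts part-way open, blocking some cups. Sliding takes 1.5 N; the last 18 mm, with the tab on the ledge and its ramp, 4 to 8 N; the tab drops behind the ledge in the last 2 mm.
- cover_pull (a point): Centre of the top of the cover's black pull, a bar 60 mm long (mixer x), 11 mm wide (mixer y) and 20 mm high standing on the cover; its top is 123.5 mm above the bench. It moves with the cover: at mixer y = -115 mm when home, +57 mm when fully open.
- cover_tab (a joint): How far the cover's black springy tongue is bent up, rad: 0 = flat (also when clicked in), about 0.1 while its barb rides on the ledge. The tongue is 30 mm wide and 34 mm long, sticks out of the cover's leading (-y) edge and has a 4 mm barb under its tip.
- pocket0 (a point): Carousel cup: centre of its floor, 30 mm above the bench. Cups are round, 35 mm inside, rims 22 mm above their floors; four stand 90 degrees apart, 46 mm from the upright axis at mixer x = 0, y = -82 mm. At the start pocket0 lies to the mixer's +x of the axis, pocket1 to +y, pocket2 -x, pocket3 -y. The carousel is geared to the shaft, turn for turn.
- pocket1 (a point): Another cup of the carousel, like pocket0.
- pocket2 (a point): Another cup of the carousel, like pocket0.
- pocket3 (a point): Another cup of the carousel, like pocket0.
- drive (a joint): Angle of the square shaft in rad, 0 at the start, growing clockwise seen from above and counting on over full turns (five turns = 31.42). It turns stiffly (about 0.1 N m) and stays where it is left.
- shaft_foot (a point): Foot of the square shaft, on the steel flange on which the crank wheel comes to rest, 75 mm above the bench (mixer x = 0, y = 82 mm). The shaft is 16 mm square with a stepped tip, stands 22 mm above this point, and its sides are parallel to this frame's x and y (at the start, the mixer's).
- crank: Loose crank wheel, 0.36 kg, starts lying flat in the tray. Origin: centre of the underside; x towards the handle. An aluminium disc, 128 mm diameter, 10 mm thick; on it a hub 34 mm square up to 28 mm height, with a square bore 18 wide, 28 deep from below, its sides along x and y; on that a grip block 24 (x) x 22 (y) mm, 28 to 50 mm height. Upright revolving black handle at x = 52 mm, 18 mm diameter, 11 to 79 mm height.
- crank_knob (a point): Point to hold on the crank wheel's revolving handle: 52 mm from the hub's axis, 62 mm above the underside.
- tray: The crank wheel's shallow white tray, fixed to the bench, 180 (x) x 175 (y) mm, 14 mm high, walls and floor 4 mm. Origin: centre of its underside; the floor's top is at 4 mm.
- vial0: Sealed amber glass sample vial with a white cap: 28 mm diameter (the cap 24 mm, from 46 to 61 mm height), 61 mm tall, 35 g. Origin: centre of its underside, z up. Standing on the bench at the start; two to four such vials are present.
- vial1: Sealed amber glass sample vial with a white cap: 28 mm diameter (the cap 24 mm, from 46 to 61 mm height), 61 mm tall, 35 g. Origin: centre of its underside, z up. Standing on the bench at the start; two to four such vials are present.
- vial2: Sealed amber glass sample vial with a white cap: 28 mm diameter (the cap 24 mm, from 46 to 61 mm height), 61 mm tall, 35 g. Origin: centre of its underside, z up. Standing on the bench at the start; two to four such vials are present.
- vial3: Sealed amber glass sample vial with a white cap: 28 mm diameter (the cap 24 mm, from 46 to 61 mm height), 61 mm tall, 35 g. Origin: centre of its underside, z up. Standing on the bench at the start; two to four such vials are present.
- tube_rack: Bystander: wooden test-tube rack, 70 x 200 mm, 150 mm high with its tubes.
- beaker: Bystander: glass beaker, 70 mm diameter, 95 mm high.
- reagent: Bystander: amber reagent bottle, 60 mm diameter, 130 mm high.
- dropper: Bystander: small amber dropper bottle, 32 mm diameter, 70 mm high.
- stopper: Bystander: rubber stopper, 24 mm diameter, 18 mm high, among the vials.
- tweezers: Bystander: steel tweezers, 110 mm long, flat on the bench.
- timer: Bystander: white bench timer, 50 x 68 x 18 mm.
Not all that is in view belongs to the job. There is more than one size of the crank; the job needs the smallest.

How it is judged:
By the outcome, as a careful person would: the job done as asked, in the order asked, and still so for the second after the job is handed in, with the robot touching nothing.
Of vial0, vial1, vial2, vial3 only 2 to 4 are there at a start; the rules pass over those that are not, and their reading is None.
At some moment in a run one of crank may be knocked a few centimetres aside while the robot is not near it.
It also fails if it takes over 210 s, if anything falls off the work surface, if the arm or the gripper's body presses on something with over 40 N, if the wrist force passes 120 N, or if a joint passes its speed limit or range.

## Working session

There is one attempt and no reset: what is moved stays moved. The work goes in short steps, Python scripts to look and compute and a shell command to move; the robot and the scene stay as the last step left them, time stands still between calls to the robot, and variables do not carry over. Pictures are saved under pics/ and viewed, and the job is handed in when it is done.

```bash
ls -la; mkdir -p pics
cat > h.py <<'E'
import numpy as np, cv2
from scipy.spatial.transform import Rotation as R
from station import manip, viewer, workorder
def snap(n,name,crop=None,scale=1):
    s=viewer.snapshot(n); np.savez('pics/'+name+'.npz',**{k:np.array(v) for k,v in s.items()})
    im=s['img'][:,:,::-1]
    cv2.imwrite('pics/'+name+'.png',im); return s
def load(name): 
    d=np.load('pics/'+name+'.npz'); return {k:d[k] for k in d}
def att(s):
    a=np.array(s['attitude']); return a if a.shape==(3,3) else R.from_quat(a).as_matrix()
def px(s,u,v,z=None):
    "pixel->world by depth, or on world plane z"
    A=att(s);o=np.array(s['origin']);d=A@np.array([(u-s['cx'])/s['fx'],(v-s['cy'])/s['fy'],1.])
    if z is None: return o+d*s['range_z'][int(round(v)),int(round(u))]
    return o+d*(z-o[2])/d[2]
def cloud(s):
    v,u=np.mgrid[0:420,0:560];r=s['range_z']
    c=np.stack([(u-s['cx'])/s['fx']*r,(v-s['cy'])/s['fy']*r,r],-1)
    return c@att(s).T+np.array(s['origin'])
def proj(s,p):
    c=att(s).T@(np.array(p)-np.array(s['origin']));return c[0]/c[2]*s['fx']+s['cx'],c[1]/c[2]*s['fy']+s['cy']
def crop(name,x0,y0,x1,y1,k,out):
    im=cv2.imread('pics/'+name+'.png')[y0:y1,x0:x1];cv2.imwrite('pics/'+out+'.png',cv2.resize(im,None,fx=k,fy=k,interpolation=cv2.INTER_CUBIC))
E
python3 - <<'E'
from h import *
print(manip.sense())
for n in ('scene','top','wrist'):
    s=snap(n,n+'0'); print(n,s['origin'],s['attitude'],s['fx'],s['cx'],s['cy'])
E
```

```text
total 12
drwxr-xr-x  3 agent agent 4096 Dec  7 13:39 .
drwxr-xr-x 23 root  root  4096 Dec  7 13:39 ..
drwxr-xr-x  2 agent agent 4096 Dec  7 13:39 pics
{'t': 0.0, 'q': array([ 1.06152315e+00,  5.28495062e-01,  1.43389705e+00,  1.14421213e-05,
        1.18141457e+00, -1.78487733e-01]), 'qd': array([-0.00020084,  0.00030718,  0.0012237 , -0.00099648,  0.00069424,
        0.00129737]), 'tau': array([-1.22431207e-03, -4.42360926e+01, -1.78021824e+01, -2.90339385e-04,
        8.51874298e-03, -1.22441133e-05]), 'tcp_pos': array([0.20262448, 0.59054125, 0.25531749]), 'tool_rot': array([ 0.11568361,  0.69772419, -0.11715499,  0.69718933]), 'force': array([-0.23463714,  0.35131216,  0.75521897]), 'ft_torque': array([ 0.04172206, -0.0337269 , -0.05440704]), 'finger_gap': 1.0009375307465076}
scene [ 1.31145421 -1.08519116  1.04501739] [ 0.84355654  0.25783329 -0.14667784 -0.44768289] 477.8194505004569 285.73640146551537 209.82702374002443
top [0.33045108 0.06609579 1.18099505] [ 0.71282349 -0.69628091  0.06079219 -0.0581367 ] 388.9376880274045 279.01780195495746 209.38131451487
wrist [0.13147978 0.61465999 0.37383788] [0.80455561 0.57481898 0.0855261  0.12230578] 317.2284583416793 280.05673727718545 208.04256028509752
```

View pics/scene0.png

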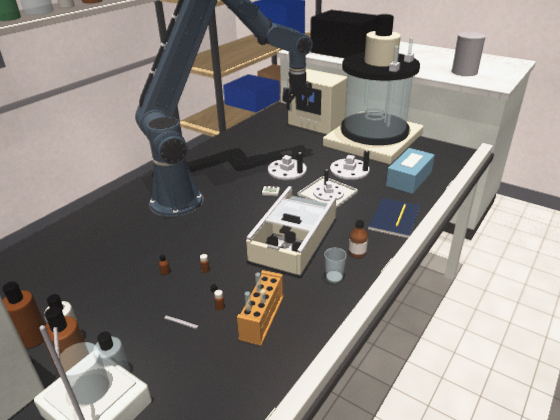

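View pics/top0.png

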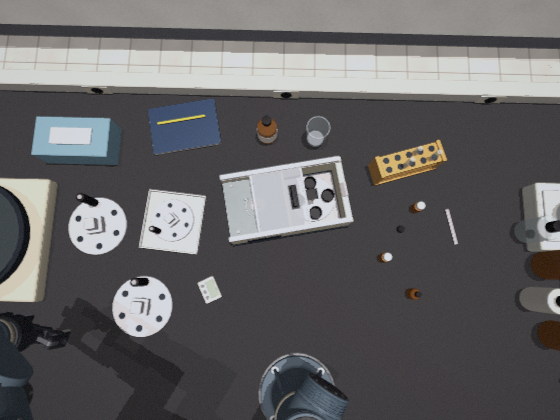

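View pics/wrist0.png

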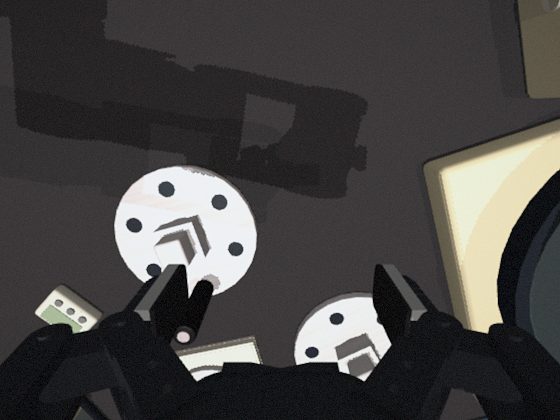

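```bash
python3 -c "
from h import *
crop('top0',210,140,480,310,2.9,'c1'); crop('top0',60,140,240,340,3,'c2'); crop('scene0',140,170,350,345,3.5,'c3')"
```

```text
(no output)
```

View pics/c1.png

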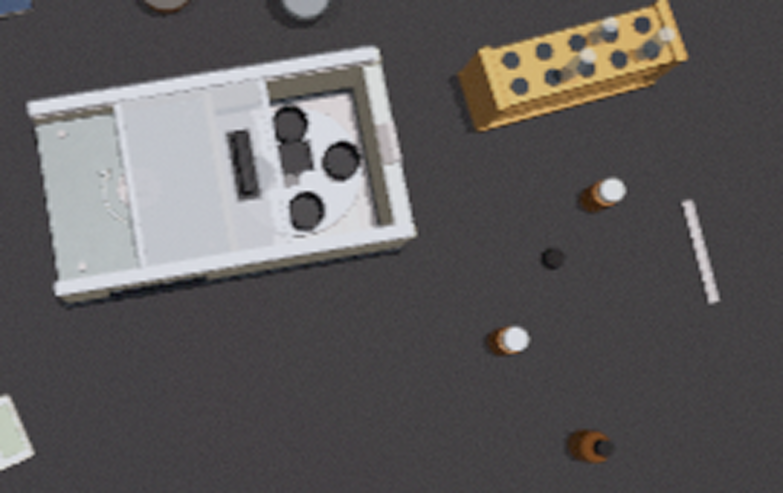

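View pics/c2.png

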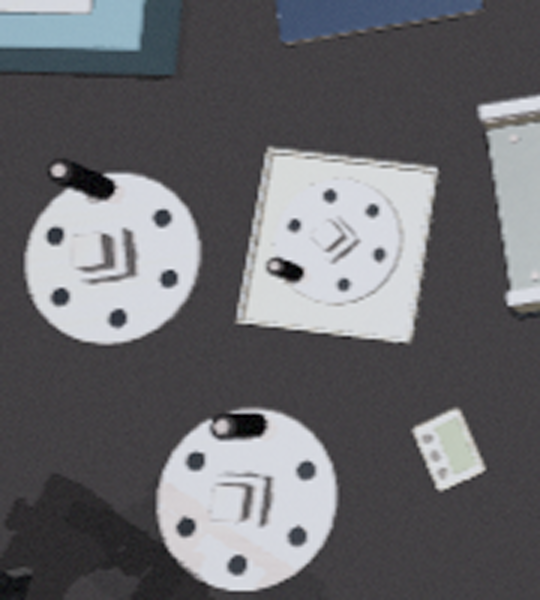

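View pics/c3.png

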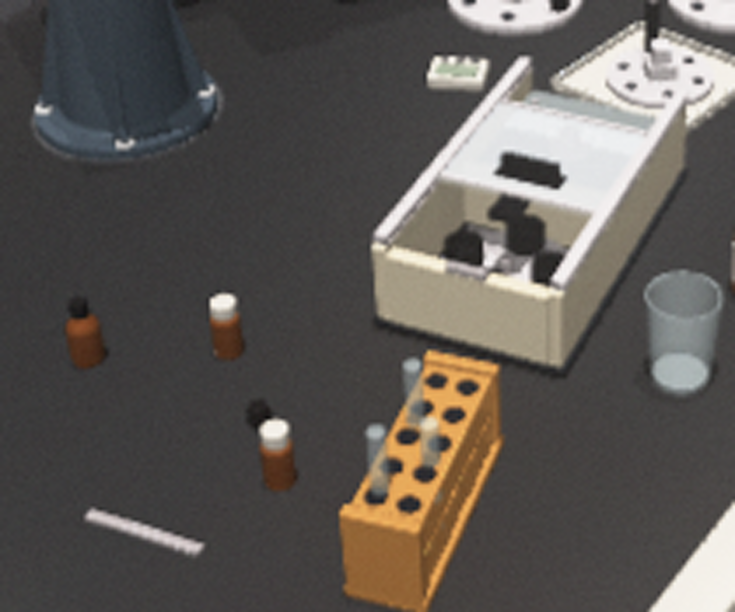

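```bash
cat > fit.py <<'E'
from h import *
def mixer(name):
    s=load(name);c=cloud(s);z=c[...,2]
    m=(abs(z-.108)<.003)&(c[...,0]>.25)&(c[...,0]<.62)&(c[...,1]>-.2)&(c[...,1]<.3)
    n,l,st,_=cv2.connectedComponentsWithStats(m.astype(np.uint8))
    for i in range(1,n):
        if st[i,4]>60:
            p=c[l==i];r=cv2.minAreaRect(p[:,:2].astype(np.float32)*1000);print(st[i],r,np.median(p[:,2]))
            v,u=np.nonzero(l==i)
if __name__=='__main__':
    import sys;mixer(sys.argv[1])
    s=load('top0')
    def q(u,v,z):return px(s,210+u/2.9,140+v/2.9,z).round(4)
    print('corners',[q(*a,.108) for a in [(28,103),(378,48),(413,233),(57,290)]])
    print('pull',q(242,163,.1235),'leading edge',q(258,82,.1035))
    print('vials',q(611,191,.061),q(514,339,.061),'stop',q(553,258,.018))
    c=cloud(s)
    for u,v in [(420,206),(387,257)]:
        w=c[v-4:v+5,u-4:u+5].reshape(-1,3);w=w[w[:,2]>.055];print(w.mean(0),np.median(w,0))
    def t(u,v,z):return px(s,60+u/3,140+v/3,z).round(4)
    print('tray',[t(*a,.014) for a in [(270,147),(438,169),(410,342),(237,323)]])
    print('knob',t(277,267,.083),'holes', t(330,196,.014),t(378,255,.014),t(344,285,.014),t(294,225,.014),t(373,211,.014))
    print('grip', t(326,238,.054))
E
python3 fit.py top0
```

```text
[220 172  40   8 128] ((612.1165771484375, 178.731689453125), (13.178115844726562, 111.14518737792969), 10.216711044311523) 0.10705358234244644
[229 217 124  25 457] ((460.1988525390625, 30.2701416015625), (16.086437225341797, 345.4675598144531), 11.044858932495117) 0.10695156935965544
corners [array([0.6063, 0.2348, 0.108 ]), array([ 0.6707, -0.1081,  0.108 ]), array([ 0.4868, -0.1411,  0.108 ]), array([0.424 , 0.1984, 0.108 ])]
pull [0.5483 0.025  0.1235] leading edge [0.6343 0.0098 0.1035]
vials [ 0.5413 -0.3509  0.061 ] [ 0.3902 -0.2492  0.061 ] stop [ 0.4772 -0.3038  0.018 ]
[ 0.54378925 -0.35210175  0.05901401] [ 0.54407164 -0.35239916  0.05871708]
[ 0.39115821 -0.25085287  0.0586561 ] [ 0.39022921 -0.25141957  0.05868188]
tray [array([0.5827, 0.4608, 0.014 ]), array([0.564 , 0.2881, 0.014 ]), array([0.3881, 0.3064, 0.014 ]), array([0.4029, 0.4795, 0.014 ])]
knob [0.4522 0.4217 0.083 ] holes [0.5334 0.396  0.014 ] [0.4743 0.3436 0.014 ] [0.4433 0.3757 0.014 ] [0.5028 0.4303 0.014 ] [0.5191 0.3515 0.014 ]
grip [0.4849 0.3857 0.054 ]
```

```bash
cat >> h.py <<'E'
def st(p=True):
    s=manip.sense();M=R.from_quat(s['tool_rot']).as_matrix();y=M[:,1]
    yaw=np.degrees(np.arctan2(y[1],y[0]))
    if p: print('t %.2f tcp %s jawdir %.2fdeg xaxis %s f %s q6 %.2f gap %.3f'%(s['t'],(s['tcp_pos']*1000).round(1),yaw,M[:,0].round(3),s['force'].round(1),s['q'][5],s['finger_gap']))
    return s,yaw
def w2m(p,o=(.547,.046),a=.185):
    d=np.array(p[:2])-o;return np.array([np.cos(a)*d[0]+np.sin(a)*d[1],-np.sin(a)*d[0]+np.cos(a)*d[1]])
def m2w(p,o=(.547,.046),a=.185):
    return np.array(o)+[np.cos(a)*p[0]-np.sin(a)*p[1],np.sin(a)*p[0]+np.cos(a)*p[1]]
E
python3 -c "
from h import *
st();s=load('wrist0')
sn,y=st(False)
M=R.from_quat(sn['tool_rot']).as_matrix()
print(M.T@(np.array(s['origin'])-sn['tcp_pos']), M.T@att(s))
print('vis',[m2w(p) for p in [(0,-21),(0,82e-3)]])"
```

```text
t 0.15 tcp [202.7 590.7 255.6] jawdir 71.05deg xaxis [-0.001 -0.001 -1.   ] f [-0.3  0.1 -0. ] q6 -0.18 gap 1.000
[-0.11825951 -0.00065343 -0.07518448] [[ 1.37329719e-03 -2.95415724e-01  9.55367816e-01]
 [ 9.99999035e-01  6.05107860e-04 -1.25034302e-03]
 [-2.08729585e-04  9.55368611e-01  2.95416270e-01]]
vis [array([  4.4098772 , -20.59566126]), array([0.53191638, 0.12660077])]
```

```bash
python3 -m crank '[1,175,-280,44,0.25, 1,175,-280,44,0.25, 1,175,-280,44,0.25,1,175,-280,44,0.25,1,175,-280,44,0.25,1,345,-566,44,0.51,1,345,-566,44,0.51,1,345,-566,44,0.51,1,345,-566,44,0.51,1,345,-566,44,0.51]'; python3 -m crank '[1,0,0,0,0,1,0,0,0,0,1,0,0,0,0]'; python3 -c "
from h import *
st();s=snap('wrist','w1')"
```

```text
t: 1.4
tcp_pos: [0.5229, 0.0665, 0.2998]
tool_rot: [-0.063, 0.704, 0.063, 0.704]
force: [0.7, 0.6, 0.3]
finger_gap: 1.004
t: 1.78
tcp_pos: [0.5212, 0.0697, 0.2997]
tool_rot: [-0.064, 0.705, 0.064, 0.704]
force: [0.4, -0.2, 0.8]
finger_gap: 1.0
t 1.77 tcp [521.2  69.7 299.7] jawdir 100.37deg xaxis [-0.001  0.    -1.   ] f [ 0.4 -0.2  0.8] q6 -1.83 gap 1.000
```

View pics/w1.png

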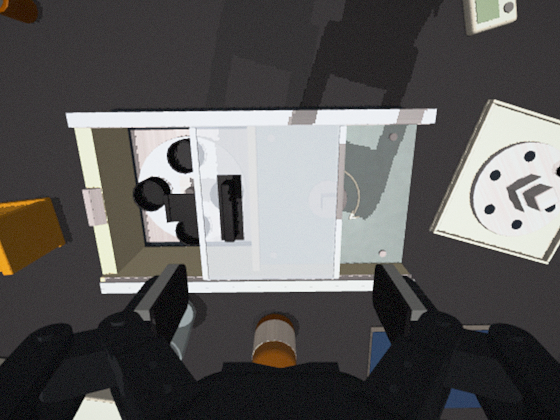

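```bash
python3 -c "
from h import *
crop('w1',55,95,255,300,3.9,'d1'); crop('w1',240,95,450,300,3.8,'d2')"
```

```text
(no output)
```

View pics/d1.png

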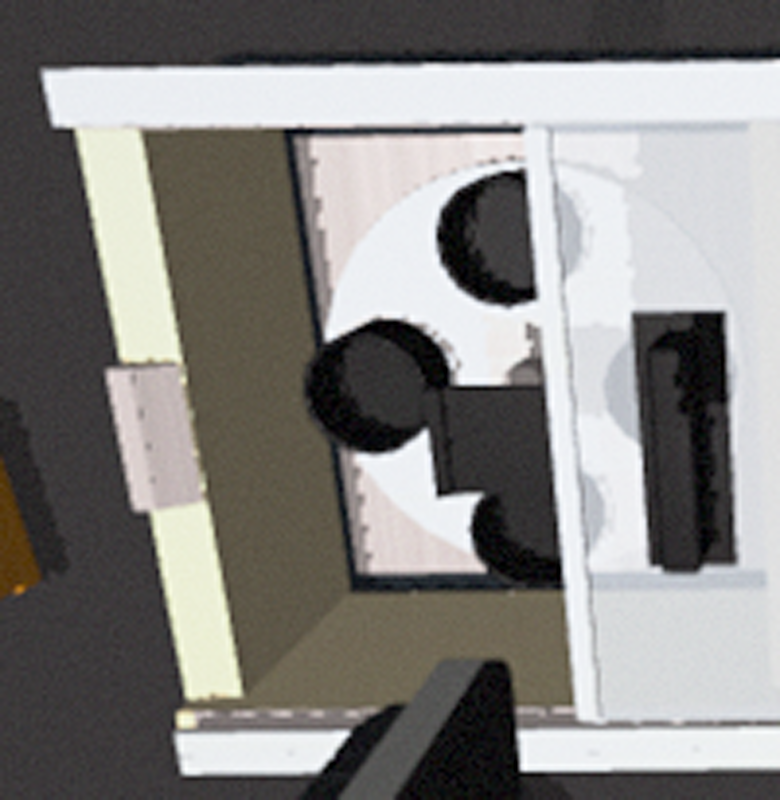

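View pics/d2.png

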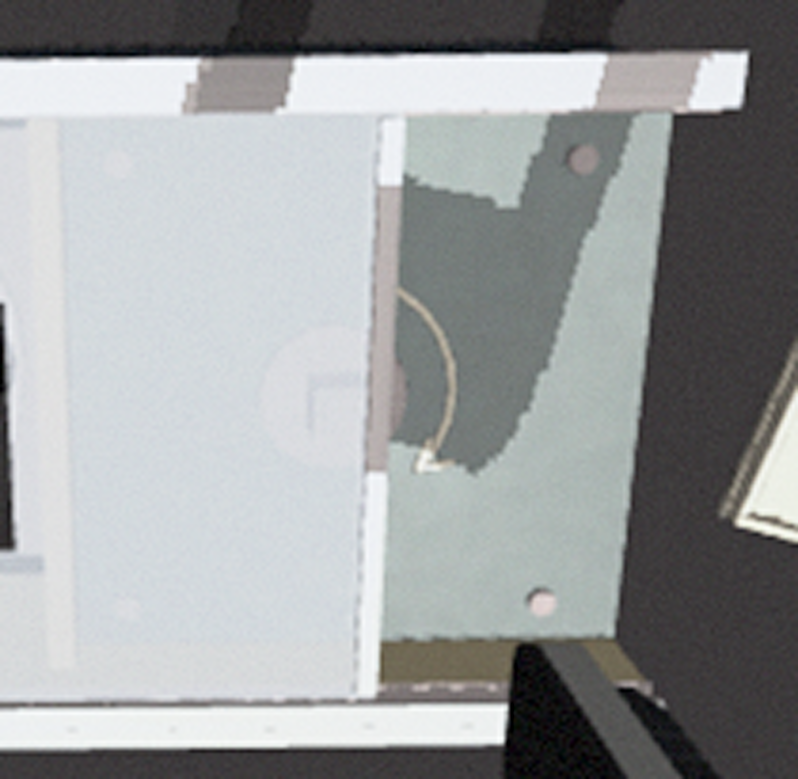

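```bash
python3 -c "
from h import *
s=load('w1')
a=lambda u,v,z=.108: px(s,55+u/3.9,95+v/3.9,z)
b=lambda u,v,z=.108: px(s,240+u/3.8,95+v/3.8,z)
A,B,C=a(40,70),b(750,52),a(182,776)
print(A,B,C,a(55,128),b(745,107),a(175,733))
d=B-A;print(np.hypot(*d[:2]),np.degrees(np.arctan2(-d[0],d[1])), np.hypot(*(C-A)[:2]))
d=C-A;print(np.degrees(np.arctan2(d[1],d[0])))
print('mid outer ctr',(B+C)/2)
c=cloud(s)
m=(abs(c[...,2]-.1225)<.006)&(abs(c[...,0]-.548)<.06)&(abs(c[...,1]-.02)<.05);v,u=np.nonzero(m);print(m.sum(),u.min(),u.max(),v.min(),v.max())
print(cv2.minAreaRect(c[m][:,:2].astype(np.float32)*1000),np.median(c[m],0))
print(c[155:260:8,225:245:3,2].round(3))
# mask view
"
```

```text
[ 0.48562459 -0.14230363  0.108     ] [0.41914804 0.19932671 0.108     ] [ 0.67566174 -0.10531384  0.108     ] [ 0.4987579  -0.13891982  0.108     ] [0.43186578 0.20232625 0.108     ] [ 0.66194693 -0.10750787  0.108     ]
0.34803796080516636 11.011367187913399 0.19360361907192278
11.014615761169205
mid outer ctr [0.54740489 0.04700644 0.108     ]
704 221 236 183 241
((550.5909423828125, 22.623584747314453), (58.88503646850586, 11.165696144104004), 10.90099048614502) [0.54877983 0.02295679 0.12424813]
[[0.104 0.105 0.105 0.106 0.105 0.103 0.104]
 [0.104 0.104 0.105 0.106 0.104 0.105 0.105]
 [0.104 0.103 0.104 0.105 0.105 0.105 0.104]
 [0.106 0.105 0.105 0.106 0.106 0.107 0.105]
 [0.124 0.124 0.125 0.112 0.106 0.107 0.105]
 [0.124 0.124 0.124 0.113 0.105 0.106 0.106]
 [0.125 0.125 0.124 0.118 0.107 0.106 0.105]
 [0.124 0.125 0.126 0.12  0.106 0.106 0.104]
 [0.125 0.123 0.124 0.123 0.105 0.105 0.103]
 [0.125 0.124 0.125 0.123 0.106 0.106 0.106]
 [0.123 0.124 0.125 0.125 0.107 0.107 0.106]
 [0.104 0.103 0.105 0.105 0.105 0.104 0.104]
 [0.104 0.104 0.105 0.105 0.106 0.106 0.103]
 [0.104 0.104 0.105 0.105 0.104 0.105 0.105]]
```

```bash
python3 -m crank '[0.6,29,-47,-100,0.011,0.6,29,-47,-100,0.011,0.6,29,-47,-140,0.011,0.6,29,-47,-168,0.011,0.6,29,-47,-168,0.011,0.6,29,-47,-168,0.011]' 30; python3 -c "
from h import *
st()"; python3 -m crank '[0,0,0,0,0,0,0,0,0,0,0,0,0,0,0,0,0,0,0,0,0,0,0,0,0,0,0,0,0,0]' 30;python3 -c "
from h import *
st()"
```

```text
t: 2.58
tcp_pos: [0.5519, 0.0221, 0.133]
tool_rot: [-0.068, 0.703, 0.067, 0.704]
force: [0.3, -0.1, 0.0]
finger_gap: 0.597
t 2.58 tcp [551.9  22.1 133. ] jawdir 100.98deg xaxis [ 0.002 -0.    -1.   ] f [ 0.3 -0.1  0. ] q6 -1.92 gap 0.597
t: 3.32
tcp_pos: [0.5518, 0.0215, 0.1331]
tool_rot: [-0.067, 0.703, 0.067, 0.705]
force: [-1.3, 0.3, 6.5]
finger_gap: 0.117
t 3.33 tcp [551.8  21.5 133.1] jawdir 100.89deg xaxis [ 0.002 -0.    -1.   ] f [-1.3  0.3  6.5] q6 -1.92 gap 0.117
```

```bash
python3 -m crank '[0,-2,10,1,0,0,-4,20,1,0,0,-6,30,1,0,0,-8,40,1,0,0,-10,50,1,0,0,-12,60,1,0,0,-14,70,1,0,0,-15,75,1,0,0,-15,75,1,0,0,-15,75,1,0]'; python3 -c "
from h import *
st()"
```

```text
t: 4.58
tcp_pos: [0.5371, 0.0973, 0.1332]
tool_rot: [-0.067, 0.703, 0.067, 0.705]
force: [4.8, 1.7, 0.8]
finger_gap: 0.12
t 4.58 tcp [537.1  97.3 133.2] jawdir 100.87deg xaxis [ 0.002  0.001 -1.   ] f [4.8 1.7 0.8] q6 -1.79 gap 0.120
```

```bash
python3 -m crank '[0,-0.4,2,0,0,0,-0.8,4,0,0,0,-0.8,4,0,0]'; python3 -m crank '[0,-0.4,2,0,0,0,-0.8,4,0,0,0,-0.8,4,0,0]';  python3 -c "
from h import *
st();s=snap('wrist','w2');s=snap('scene','s2');crop('s2',200,140,400,290,4,'s2c')"
```

```text
t: 4.95
tcp_pos: [0.5364, 0.1008, 0.1332]
tool_rot: [-0.067, 0.703, 0.067, 0.705]
force: [5.2, 1.1, 0.5]
finger_gap: 0.12
t: 5.32
tcp_pos: [0.5363, 0.1013, 0.1332]
tool_rot: [-0.07, 0.703, 0.066, 0.705]
force: [5.7, -12.4, 0.4]
finger_gap: 0.119
t 5.33 tcp [536.3 101.3 133.2] jawdir 101.00deg xaxis [ 0.003 -0.006 -1.   ] f [  5.7 -12.4   0.4] q6 -1.77 gap 0.119
```

View pics/w2.png

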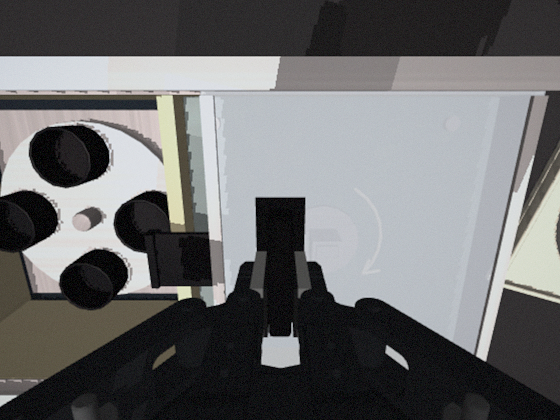

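View pics/s2c.png

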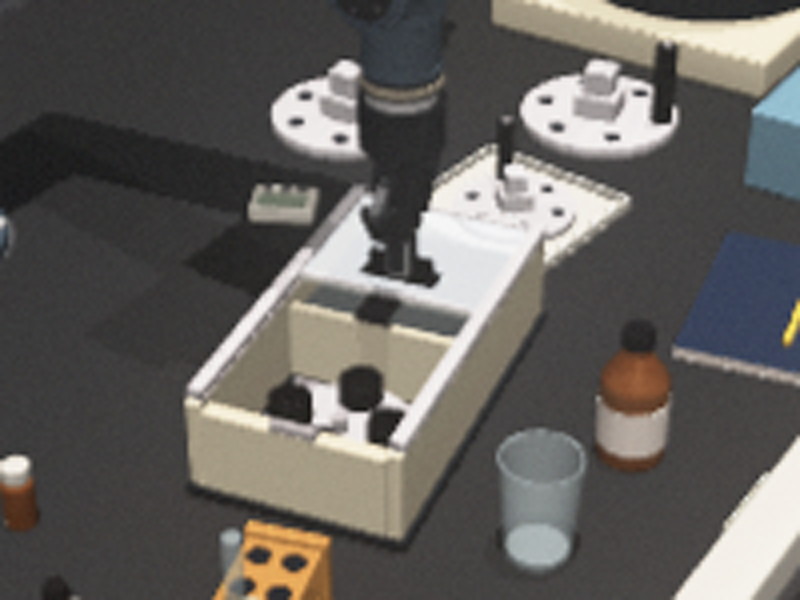

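```bash
python3 -m crank '[0.4,0,0,0,0,0.5,0,0,0,0,0.6,0,0,60,0,0.7,0,0,120,0,1,-50,-120,140,0,1,-100,-240,140,0,1,-146,-351,140,0,1,-146,-351,140,0,1,-146,-351,140,0,1,-146,-351,140,0]';  python3 -m crank '[1,0,0,0,0,1,0,0,0,0]'; python3 -c "
from h import *
st();s=snap('wrist','w3')"
```

```text
t: 6.68
tcp_pos: [0.3892, -0.2411, 0.2723]
tool_rot: [-0.066, 0.704, 0.068, 0.703]
force: [1.1, 0.1, -0.1]
finger_gap: 0.998
t: 6.92
tcp_pos: [0.3902, -0.2396, 0.2721]
tool_rot: [-0.066, 0.704, 0.068, 0.703]
force: [-0.2, -0.4, 0.7]
finger_gap: 1.003
t 6.92 tcp [ 390.2 -239.6  272.1] jawdir 100.86deg xaxis [-0.002  0.003 -1.   ] f [-0.2 -0.4  0.7] q6 -2.56 gap 1.003
```

View pics/w3.png

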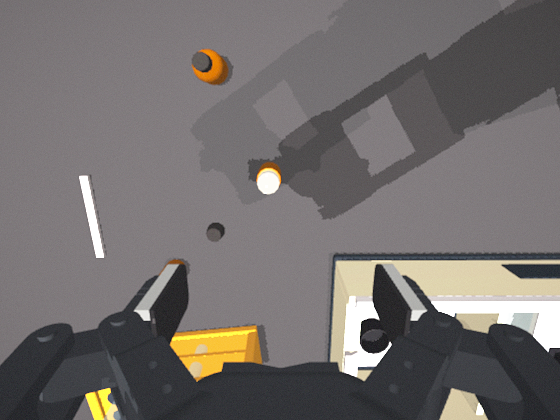

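```bash
cat >> h.py <<'E'
def blob(s,p,zc,r=.03,dz=.004):
    c=cloud(s);m=(abs(c[...,2]-zc)<dz)&(np.hypot(c[...,0]-p[0],c[...,1]-p[1])<r)
    q=c[m];h=cv2.minEnclosingCircle(q[:,:2].astype(np.float32)*1000)
    print('n',m.sum(),'mean',(q.mean(0)*1000).round(1),'circ',h);return q
E
python3 -c "
from h import *
s=load('w3');print(px(s,268,181,.061),px(s,268,181));blob(s,(.39,-.25),.061)"
```

```text
[ 0.38862936 -0.25313956  0.061     ] [ 0.38834217 -0.25314564  0.06230939]
n 383 mean [ 390.4 -252.6   61.8] circ ((390.9178161621094, -252.54031372070312), 11.905637741088867)
```

```bash
python3 -m crank '[1,0,-13,-60,0,1,0,-13,-120,0,0.8,0,-13,-180,0,0.8,0,-13,-211,0,0.8,0,-13,-211,0,0,0,-13,-211,0,0,0,-13,-211,0,0,0,-13,-211,0,0,0,-13,-211,0,0,0,-13,-211,0]' 25;  python3 -m crank '[0,0,0,0,0,0,0,0,0,0]'; python3 -c "
from h import *
st();s=snap('wrist','w4')"
```

```text
t: 8.22
tcp_pos: [0.3915, -0.2544, 0.0633]
tool_rot: [-0.068, 0.703, 0.066, 0.705]
force: [0.8, 2.2, 7.4]
finger_gap: 0.309
t: 8.48
tcp_pos: [0.3915, -0.2544, 0.0633]
tool_rot: [-0.068, 0.703, 0.066, 0.705]
force: [1.3, 1.8, 7.2]
finger_gap: 0.307
t 8.47 tcp [ 391.5 -254.4   63.3] jawdir 100.87deg xaxis [ 0.002 -0.002 -1.   ] f [1.3 1.8 7.2] q6 -2.58 gap 0.307
```

View pics/w4.png

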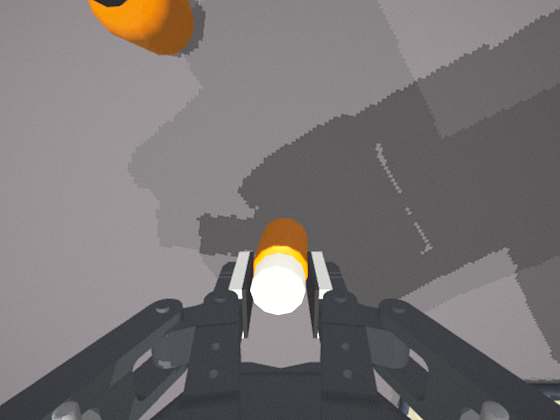

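```bash
python3 -m crank '[0,0,0,50,0,0,0,0,110,0,0,40,50,140,0,0,80,95,140,0,0,120,140,140,0,0,165,185,140,0,0,217,228,140,0,0,217,228,140,0,0,217,228,140,0,0,217,228,140,0]';  python3 -m crank '[0,0,0,0,0,0,0,0,0,0]'; python3 -c "
from h import *
st();s=snap('wrist','w5');snap('top','t5')"
```

```text
t: 9.78
tcp_pos: [0.6065, -0.027, 0.2017]
tool_rot: [-0.067, 0.705, 0.067, 0.703]
force: [-1.2, -0.5, -0.4]
finger_gap: 0.306
t: 10.02
tcp_pos: [0.6074, -0.027, 0.2019]
tool_rot: [-0.067, 0.704, 0.067, 0.704]
force: [0.3, -0.4, -0.5]
finger_gap: 0.306
t 10.03 tcp [607.4 -27.  201.9] jawdir 100.80deg xaxis [-0. -0. -1.] f [ 0.3 -0.4 -0.5] q6 -1.99 gap 0.306
```

View pics/w5.png

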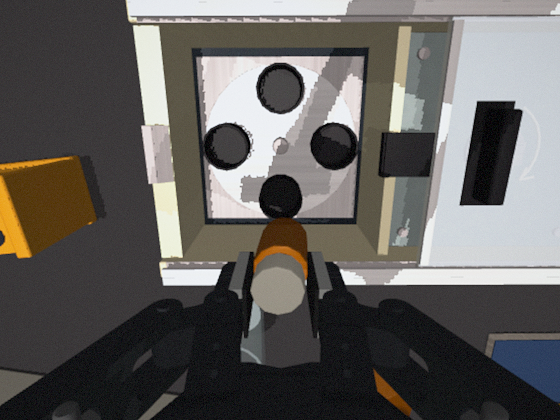

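View pics/t5.png

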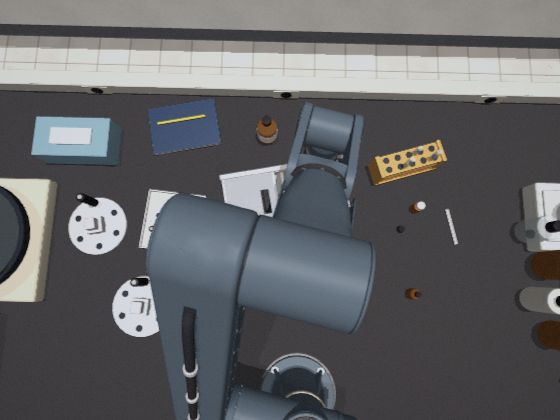

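```bash
python3 -c "
from h import *
crop('w5',190,40,380,320,2.8,'e1')
s=load('w5')
P=np.array([px(s,*a,.052)*1000 for a in [(280,197),(333,147),(280,88),(228,147)]]);print(P.round(1));c=P.mean(0);print(c, np.hypot(*(P-c)[:,:2].T))
print('origin',m2w((0,.082),c[:2]/1000,.192), 'pred axis from (547.3,46)',m2w((0,-.082),(.5473,.046),.192))
print('vialcap',px(s,278,284,.2)*1000)
"
```

```text
[[604.8 -28.3  52. ]
 [554.    7.   52. ]
 [516.9 -45.1  52. ]
 [570.5 -79.1  52. ]]
[561.53537783 -36.40512936  52.        ] [43.98477066 44.07104344 45.45641565 43.66304159]
origin [0.54588793 0.04408808] pred axis from (547.3,46) [ 0.56294745 -0.03449321]
vialcap [603.46581141 -29.24868889 200.        ]
```

View pics/e1.png

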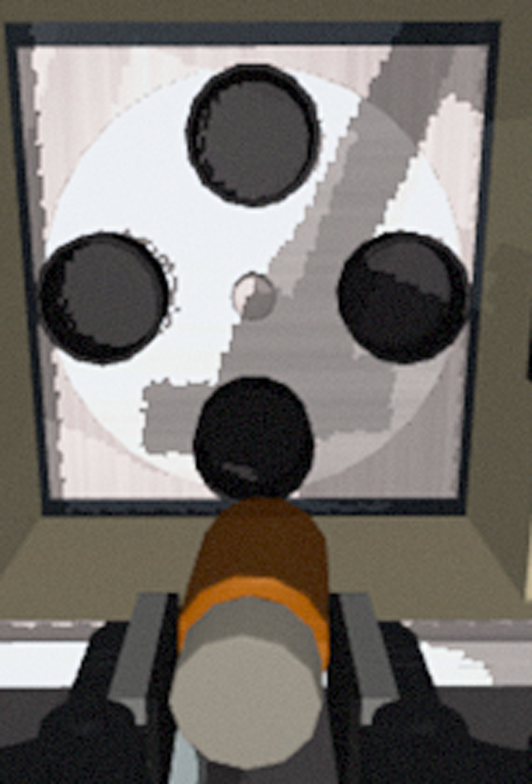

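```bash
python3 -c "
from h import *
s=load('w5');c=cloud(s)
print(c[147,205:355:6,2].round(3));print(c[70:225:6,280,2].round(3))"
python3 -m crank '[0,1,1,-40,0,0,1,1,-70,0,0,1,1,-80,0,0,1,1,-80,0]'; python3 -c "
from h import *
st();s=snap('wrist','w6');crop('w6',170,40,400,330,2.0,'e2')"
```

```text
[0.05  0.033 0.031 0.03  0.032 0.031 0.03  0.054 0.029 0.029 0.029 0.029
 0.044 0.046 0.029 0.029 0.028 0.029 0.053 0.031 0.031 0.03  0.03  0.032
 0.03 ]
[0.03  0.031 0.031 0.32  0.03  0.031 0.031 0.052 0.029 0.029 0.029 0.029
 0.045 0.045 0.046 0.029 0.029 0.028 0.048 0.03  0.031 0.032 0.03  0.03
 0.037 0.146]
t: 10.62
tcp_pos: [0.6089, -0.0251, 0.1215]
tool_rot: [-0.067, 0.704, 0.067, 0.704]
force: [0.8, 0.6, 0.2]
finger_gap: 0.308
t 10.62 tcp [608.9 -25.1 121.5] jawdir 100.89deg xaxis [-0.001  0.    -1.   ] f [0.8 0.6 0.2] q6 -1.99 gap 0.308
```

View pics/e2.png

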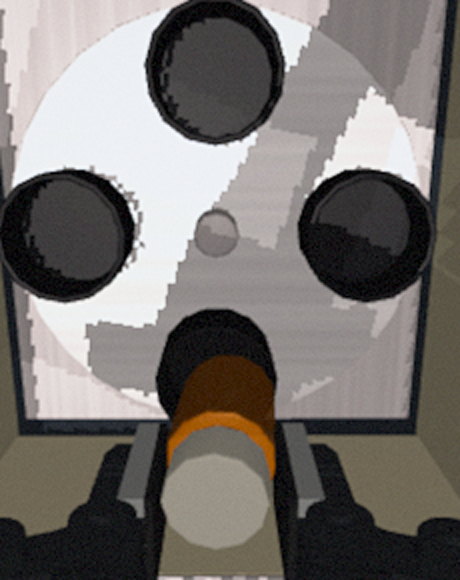

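```bash
python3 -m crank '[0,0,-0.5,-7,0,0,0,-0.5,-14,0,0,0,-0.5,-21,0,0,0,-0.5,-27,0,0,0,-0.5,-27,0,0,0,-0.5,-27,0]'; python3 -c "
from h import *
st()"
```

```text
t: 11.42
tcp_pos: [0.6089, -0.0256, 0.0944]
tool_rot: [-0.067, 0.704, 0.067, 0.704]
force: [0.6, -2.0, -1.4]
finger_gap: 0.304
t 11.43 tcp [608.9 -25.6  94.4] jawdir 100.90deg xaxis [-0. -0. -1.] f [ 0.6 -2.  -1.4] q6 -1.99 gap 0.304
```

```bash
python3 -m crank '[0.4,0,0,-1,0,0.6,0,0,-1,0,0.6,0,0,-1,0,0.6,0,0,0,0,0.6,0,0,60,0,0.6,0,0,110,0,0.6,-20,-80,120,0,0.8,-40,-200,120,0,0.8,-60,-300,120,0,0.8,-67,-315,120,0]';  python3 -m crank '[0.8,0,-12,0,0,0.8,0,-12,0,0,0.8,0,-12,0,0]'; python3 -c "
from h import *
st();s=snap('wrist','w7');blob(s,(.542,-.352),.061)"
```

```text
t: 12.68
tcp_pos: [0.5573, -0.2714, 0.2147]
tool_rot: [-0.067, 0.704, 0.067, 0.704]
force: [0.5, 0.0, 0.1]
finger_gap: 0.801
t: 13.05
tcp_pos: [0.5578, -0.2797, 0.2141]
tool_rot: [-0.067, 0.704, 0.068, 0.704]
force: [0.2, 0.9, -0.6]
finger_gap: 0.796
t 13.05 tcp [ 557.8 -279.7  214.1] jawdir 100.99deg xaxis [-0.001  0.001 -1.   ] f [ 0.2  0.9 -0.6] q6 -2.41 gap 0.796
n 602 mean [ 543.3 -353.5   61.8] circ ((543.6770629882812, -353.8216857910156), 12.033098220825195)
```

View pics/w7.png

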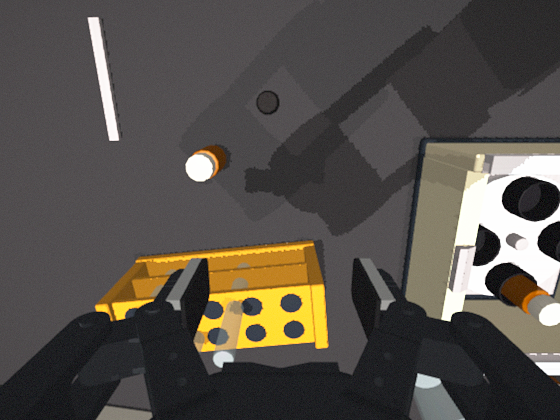

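```bash
python3 -c "
from h import *
for n in ('w7','top0'):
    s=load(n);c=cloud(s);m=(c[...,2]>.05)&(c[...,2]<.2)&(c[...,1]<-.17)&(c[...,1]>-.45)&(c[...,0]>.555)&(c[...,0]<.75)
    p=c[m];r=cv2.minAreaRect(p[:,:2].astype(np.float32)*1000);print(r,cv2.boxPoints(r).round(),p[:,2].max())
"
```

```text
((629.7987060546875, -329.4497985839844), (156.87442016601562, 200.8477783203125), 15.240544319152832) [[ 528. -253.]
 [ 581. -447.]
 [ 732. -406.]
 [ 679. -212.]] 0.19998816557357496
((675.1383056640625, -316.8811340332031), (66.1539535522461, 202.35374450683594), 16.816823959350586) [[ 614. -230.]
 [ 673. -423.]
 [ 736. -404.]
 [ 678. -210.]] 0.1520633700557683
```

```bash
python3 -m crank '[0.8,-14,-50,0,0,0.8,-14,-75,-60,0,0.8,-14,-75,-110,0,0.8,-14,-75,-153,0,0.8,-14,-75,-153,0,0,-14,-75,-153,0,0,-14,-75,-153,0,0,-14,-75,-153,0,0,-14,-75,-153,0,0,-14,-75,-153,0]' 25;  python3 -m crank '[0,0,0,0,0,0,0,0,0,0]'; python3 -c "
from h import *
st();s=snap('wrist','w8')"
```

```text
t: 14.35
tcp_pos: [0.5449, -0.3572, 0.0638]
tool_rot: [-0.068, 0.703, 0.066, 0.705]
force: [0.3, 1.2, 6.5]
finger_gap: 0.307
t: 14.6
tcp_pos: [0.5449, -0.3572, 0.0638]
tool_rot: [-0.068, 0.703, 0.066, 0.705]
force: [0.4, 2.0, 7.4]
finger_gap: 0.304
t 14.60 tcp [ 544.9 -357.2   63.8] jawdir 100.89deg xaxis [ 0.003 -0.002 -1.   ] f [0.4 2.  7.4] q6 -2.51 gap 0.304
```

View pics/w8.png

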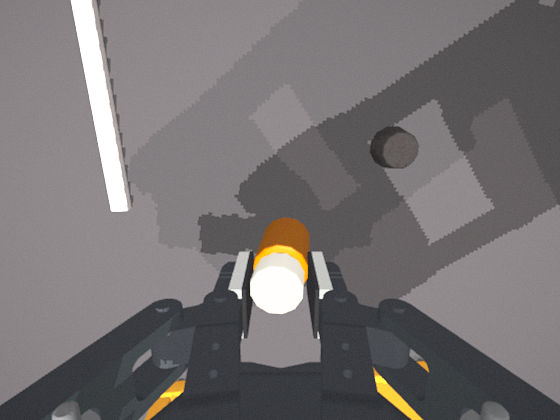

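```bash
python3 -m crank '[0,0,0,50,0,0,0,0,110,0,0,-5,60,140,0,0,-10,120,140,0,0,-15,180,140,0,0,-20,240,140,0,0,-26,300,140,0,0,-26,314,140,0,0,-26,314,140,0,0,-26,314,140,0]';  python3 -m crank '[0,0,0,0,0,0,0,0,0,0]'; python3 -c "
from h import *
st();"
```

```text
t: 15.9
tcp_pos: [0.5186, -0.0441, 0.2016]
tool_rot: [-0.067, 0.703, 0.066, 0.704]
force: [0.6, -0.5, -0.1]
finger_gap: 0.305
t: 16.15
tcp_pos: [0.5179, -0.0438, 0.2011]
tool_rot: [-0.067, 0.704, 0.066, 0.704]
force: [0.8, 0.0, -0.8]
finger_gap: 0.302
t 16.15 tcp [517.9 -43.8 201.1] jawdir 100.79deg xaxis [ 0. -0. -1.] f [ 0.8  0.  -0.8] q6 -2.06 gap 0.302
```

```bash
python3 -m crank '[0,0.7,0.6,-40,0,0,0.7,0.6,-70,0,0,0.7,0.6,-80,0,0,0.7,0.6,-80,0]'; python3 -c "
from h import *
st();s=snap('wrist','w9');crop('w9',150,100,430,340,2.0,'e3')"
```

```text
t: 16.65
tcp_pos: [0.5184, -0.0423, 0.1209]
tool_rot: [-0.067, 0.704, 0.067, 0.704]
force: [-0.3, -0.1, -0.1]
finger_gap: 0.307
t 16.65 tcp [518.4 -42.3 120.9] jawdir 100.87deg xaxis [-0.001  0.    -1.   ] f [-0.3 -0.1 -0.1] q6 -2.06 gap 0.307
```

View pics/e3.png

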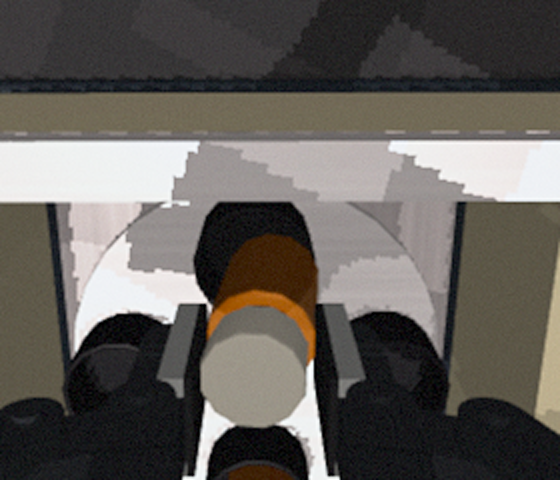

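```bash
python3 -m crank '[0,0.5,-3.5,0,0,0,0.5,-3.5,0,0,0,0.5,-3.5,0,0]'; python3 -c "
from h import *
st();s=snap('wrist','w10');crop('w10',200,180,340,280,5.0,'e4')"
```

```text
t: 17.08
tcp_pos: [0.5192, -0.0456, 0.1219]
tool_rot: [-0.067, 0.704, 0.067, 0.704]
force: [0.8, 1.0, -0.4]
finger_gap: 0.307
t 17.07 tcp [519.2 -45.6 121.9] jawdir 100.89deg xaxis [ 0.001 -0.    -1.   ] f [ 0.8  1.  -0.4] q6 -2.06 gap 0.307
```

View pics/e4.png

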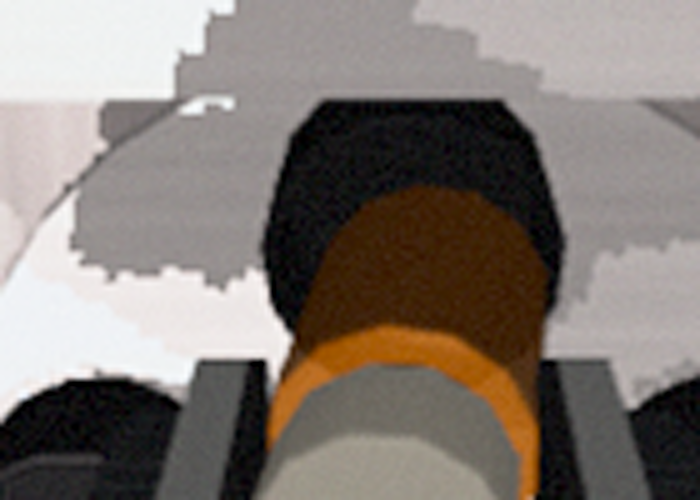

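```bash
python3 -m crank '[0,0,0,-7,0,0,0,0,-14,0,0,0,0,-20,0,0,0,0,-25,0,0,0,0,-27,0,0,0,0,-27,0]'; python3 -c "
from h import *
st()"
```

```text
t: 17.88
tcp_pos: [0.5189, -0.0455, 0.0942]
tool_rot: [-0.067, 0.704, 0.067, 0.704]
force: [-0.0, 0.2, -0.4]
finger_gap: 0.307
t 17.88 tcp [518.9 -45.5  94.2] jawdir 100.90deg xaxis [-0.  0. -1.] f [-0.   0.2 -0.4] q6 -2.06 gap 0.307
```

Good. Release, rise, and look.

```bash
python3 -m crank '[0.4,0,0,0,0,0.6,0,0,0,0,0.6,0,0,0,0,0.6,0,0,0,0,0.6,0,0,50,0,0.6,0,0,100,0,0.6,0,30,140,0,0.6,0,60,160,0,0.6,0,60,160,0,0.6,0,60,160,0]'; python3 -c "
from h import *
st();s=snap('wrist','w11')"
```

```text
t: 19.12
tcp_pos: [0.5184, 0.0142, 0.2536]
tool_rot: [-0.067, 0.704, 0.067, 0.703]
force: [0.0, 0.3, -0.5]
finger_gap: 0.6
t 19.12 tcp [518.4  14.2 253.6] jawdir 100.92deg xaxis [-0.001 -0.    -1.   ] f [ 0.   0.3 -0.5] q6 -1.95 gap 0.600
```

View pics/w11.png

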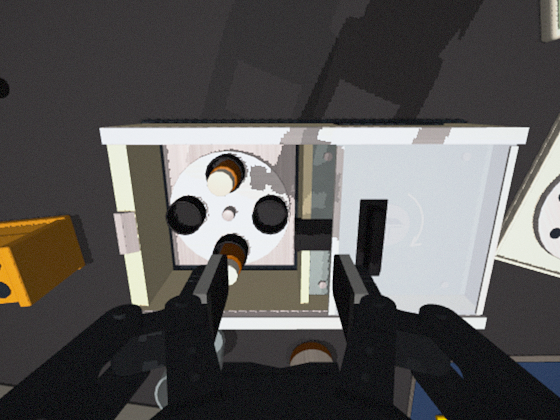

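```bash
python3 -c "
from h import *
s=load('w11');blob(s,(.518,-.045),.091,.02,.006);blob(s,(.608,-.027),.091,.02,.006)"
python3 -m crank '[0.6,18,60,0,0,0.6,18,87,-50,0,0.6,18,87,-100,0,0.6,18,87,-120,0,0.6,18,87,-120,0,0,18,87,-120,0,0,18,87,-120,0,0,18,87,-120,0,0,18,87,-120,0,0,18,87,-120,0]' 40; python3 -c "
from h import *
st()"
```

```text
n 545 mean [516.5 -41.8  91.7] circ ((517.2050170898438, -42.226806640625), 11.863690376281738)
n 179 mean [604.7 -18.   91. ] circ ((607.0421142578125, -21.0194091796875), 11.420313835144043)
t: 20.42
tcp_pos: [0.5377, 0.1013, 0.1355]
tool_rot: [-0.067, 0.703, 0.067, 0.705]
force: [-0.2, -1.2, 6.0]
finger_gap: 0.115
t 20.43 tcp [537.7 101.3 135.5] jawdir 100.91deg xaxis [ 0.003 -0.    -1.   ] f [-0.2 -1.2  6. ] q6 -1.78 gap 0.115
```

```bash
python3 -m crank '[0,3,-15,1,0,0,6,-30,1,0,0,9,-45,1,0,0,12,-60,1,0,0,15,-75,1,0,0,17.5,-90,1,0,0,20.5,-105,1,0,0,23.3,-120,1,0,0,26.2,-135,1,0,0,28.2,-145,1,0]'; python3 -c "
from h import *
st()"
```

```text
t: 21.68
tcp_pos: [0.566, -0.0447, 0.1355]
tool_rot: [-0.067, 0.703, 0.067, 0.704]
force: [4.3, 2.7, 4.7]
finger_gap: 0.112
t 21.68 tcp [566.  -44.7 135.5] jawdir 100.87deg xaxis [ 0.002 -0.    -1.   ] f [4.3 2.7 4.7] q6 -2.04 gap 0.112
```

```bash
python3 -m crank '[0,0.8,-4,0,0,0,1.6,-8,0,0,0,2.3,-12,0,0,0,3.1,-16,0,0,0,3.8,-20,0,0,0,4.4,-23,0,0,0,4.4,-23,0,0,0,4.4,-23,0,0]'; python3 -c "
from h import *
st()"
```

```text
t: 22.68
tcp_pos: [0.5701, -0.0662, 0.1355]
tool_rot: [-0.067, 0.703, 0.067, 0.704]
force: [5.3, 2.6, 4.4]
finger_gap: 0.113
t 22.68 tcp [570.1 -66.2 135.5] jawdir 100.92deg xaxis [ 0.002 -0.    -1.   ] f [5.3 2.6 4.4] q6 -2.07 gap 0.113
```

```bash
python3 -m crank '[0,0.4,-2,0,0,0,0.4,-2,0,0,0,0.8,-4,0,0,0,0.8,-4,0,0]'; python3 -c "
from h import *
st();snap('scene','s12');crop('s12',230,180,340,290,5,'s12c');snap('wrist','w12')"
```

```text
t: 23.18
tcp_pos: [0.5704, -0.0679, 0.1355]
tool_rot: [-0.065, 0.704, 0.068, 0.704]
force: [6.3, 10.1, 5.4]
finger_gap: 0.119
t 23.18 tcp [570.4 -67.9 135.5] jawdir 100.85deg xaxis [ 0.001  0.004 -1.   ] f [ 6.3 10.1  5.4] q6 -2.08 gap 0.119
```

View pics/s12c.png

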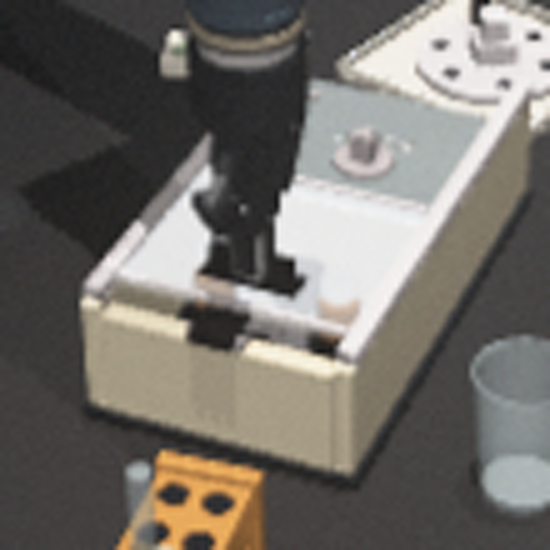

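View pics/w12.png

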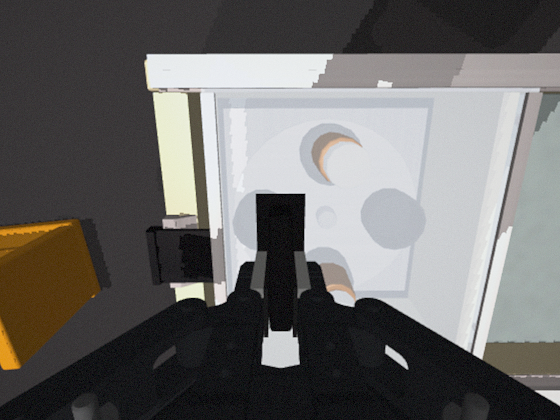

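```bash
python3 -m crank '[0,-0.3,1.5,0,0,0.3,-0.3,1.5,0,0,0.5,-0.3,1.5,0,0,0.6,-0.3,1.5,0,0,0.6,0,0,60,0,0.6,-40,0,110,0,0.6,-40,0,110,0,0.6,-40,0,110,0]'; python3 -c "
from h import *
st();s=snap('wrist','w13');crop('w13',80,60,420,330,2.2,'e5')"
```

```text
t: 24.28
tcp_pos: [0.5299, -0.0706, 0.245]
tool_rot: [-0.067, 0.704, 0.067, 0.704]
force: [0.6, 0.4, -0.1]
finger_gap: 0.598
t 24.27 tcp [529.9 -70.6 245. ] jawdir 100.87deg xaxis [-0.  0. -1.] f [ 0.6  0.4 -0.1] q6 -2.10 gap 0.598
```

View pics/e5.png

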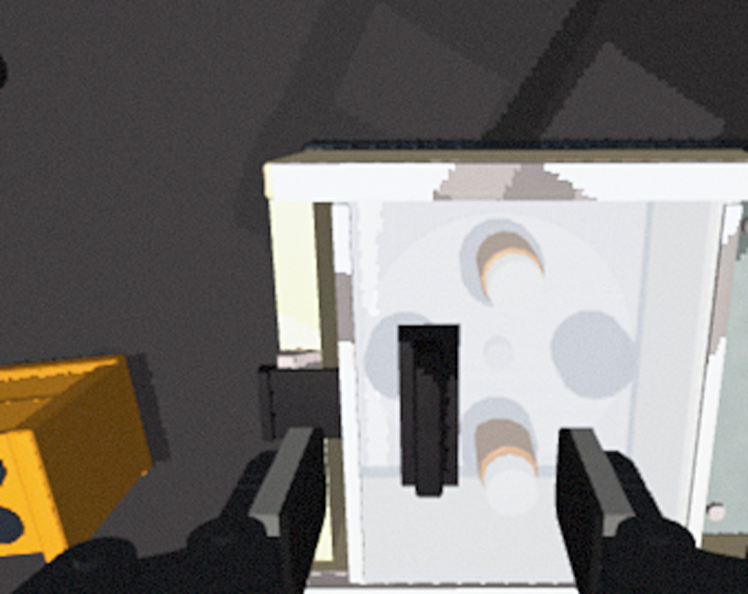

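```bash
python3 -c "
from h import *
s=load('w13');c=cloud(s)
for u in range(198,244,3): p=np.median(c[232:252,u],0); print(u,(w2m(p,(.5473,.0455),.192)*1000).round(1),(p[2]*1000).round(1))
q=blob(s,(.569,-.068),.1235,.04,.005);print(cv2.minAreaRect(q[:,:2].astype(np.float32)*1000))
"
```

```text
198 [  -3.7 -184.6] 103.2
201 [  -4.1 -181.4] 104.9
204 [  -3.5 -179.1] 102.7
207 [  -3.3 -176.5] 102.8
210 [  -3.2 -173.9] 102.6
213 [  -3.1 -171.2] 102.4
216 [  -2.9 -168.7] 102.6
219 [  -3.2 -165.9] 102.5
222 [  -2.9 -163.3] 102.6
225 [  -3.1 -160.6] 102.4
228 [  -3.3 -157.8] 102.7
231 [  -2.8 -155.4] 102.0
234 [  -3.4 -152.4] 102.9
237 [  -5.  -149.2] 106.8
240 [  -4.6 -146.7] 106.7
243 [  -3.7 -144.4] 104.5
n 898 mean [566.6 -68.8 124.1] circ ((568.7430419921875, -69.2774887084961), 29.998554229736328)
((568.62939453125, -68.629638671875), (59.948760986328125, 10.712532043457031), 10.936298370361328)
```

```bash
python3 -m crank '[0.6,-5,60,55,-0.15,0.6,-8,120,55,-0.3,0.6,-10,180,55,-0.45,0.6,-12,240,55,-0.6,0.8,-14,300,55,-0.75,0.8,-16,360,55,-0.9,0.8,-18,427,55,-1.03,0.8,-18,427,55,-1.03,0.8,-18,427,55,-1.03,0.8,-18,427,55,-1.03]'; python3 -m crank '[0.8,0,0,0,0,0.8,0,0,0,0]'; python3 -c "
from h import *
st();s=snap('wrist','w14');crop('w14',100,0,460,300,2.2,'e6')"
```

```text
t: 25.58
tcp_pos: [0.5125, 0.355, 0.2992]
tool_rot: [0.288, 0.646, -0.289, 0.645]
force: [-0.5, -0.1, 0.9]
finger_gap: 0.8
t: 25.82
tcp_pos: [0.5127, 0.3554, 0.3005]
tool_rot: [0.289, 0.645, -0.289, 0.645]
force: [-0.4, -0.8, -0.6]
finger_gap: 0.8
t 25.82 tcp [512.7 355.4 300.5] jawdir 41.79deg xaxis [ 0. -0. -1.] f [-0.4 -0.8 -0.6] q6 -0.30 gap 0.800
```

View pics/w14.png

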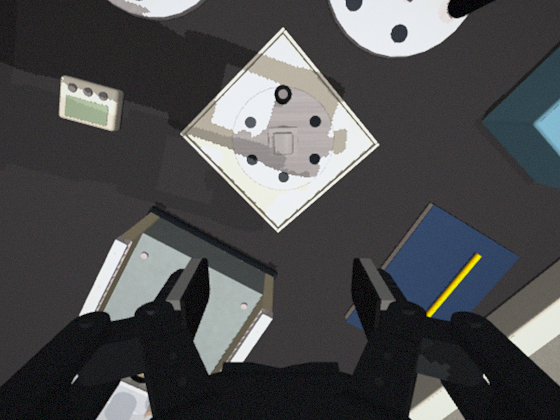

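```bash
cat > ck.py <<'E'
from h import *
import sys
def crank(s,c0,z0=.004):
    c=cloud(s)
    def sel(z,dz,r): 
        m=(abs(c[...,2]-z-z0)<dz)&(np.hypot(c[...,0]-c0[0],c[...,1]-c0[1])<r);return c[m]
    b=sel(.050,.004,.035);k=sel(.079,.004,.09)
    r=cv2.minAreaRect(b[:,:2].astype(np.float32)*1000);print('block',len(b),r,(b.mean(0)*1000).round(1))
    kc=cv2.minEnclosingCircle(k[:,:2].astype(np.float32)*1000);print('knob',len(k),kc,(k.mean(0)*1000).round(1))
    d=k.mean(0)-b.mean(0);print('dist',np.hypot(*d[:2])*1000,'ang',np.degrees(np.arctan2(d[1],d[0])))
    di=sel(.010,.003,.075);print('disc',cv2.minEnclosingCircle(di[:,:2].astype(np.float32)*1000),np.median(di,0))
if __name__=='__main__': crank(load(sys.argv[1]),(.485,.386))
E
python3 ck.py w14; python3 -c "
from h import *
crop('w14',220,70,350,200,6,'e7')"
```

```text
block 420 ((489.6710205078125, 386.0019836425781), (21.7495174407959, 23.270263671875), 42.189788818359375) [489.8 386.   54.7]
knob 254 ((454.5052490234375, 423.9805908203125), 8.85862922668457) [454.5 423.8  83.9]
dist 51.734382175270966 ang 132.93375242830254
disc ((490.017578125, 385.57647705078125), 63.88642120361328) [0.48850871 0.38723067 0.01500098]
```

View pics/e7.png

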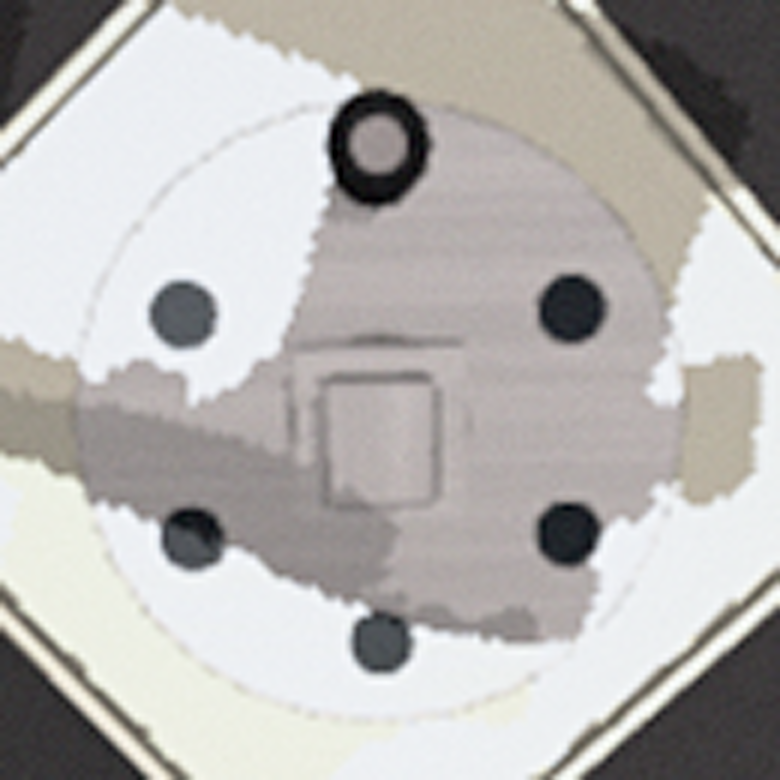

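```bash
python3 -m crank '[0.8,-23,30.5,-60,0.012,0.8,-23,30.5,-120,0.012,0.6,-23,30.5,-170,0.012,0.6,-23,30.5,-210,0.012,0.6,-23,30.5,-240,0.012,0.6,-23,30.5,-240,0.012,0.6,-23,30.5,-240,0.012]'; python3 -c "
from h import *
st();s=snap('wrist','w15')"
```

```text
t: 26.75
tcp_pos: [0.4903, 0.3873, 0.0614]
tool_rot: [0.285, 0.647, -0.284, 0.648]
force: [-0.1, 0.4, 0.4]
finger_gap: 0.601
t 26.75 tcp [490.3 387.3  61.4] jawdir 42.55deg xaxis [ 0.002  0.001 -1.   ] f [-0.1  0.4  0.4] q6 -0.25 gap 0.601
```

View pics/w15.png

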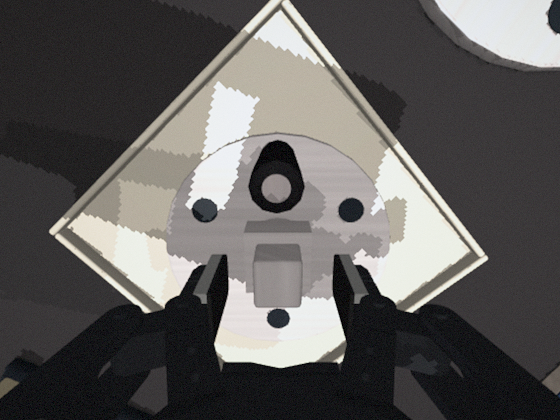

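```bash
python3 ck.py w15; python3 -m crank '[0,0,0,0,0,0,0,0,0,0,0,0,0,0,0,0,0,0,0,0,0,0,0,0,0,0,0,0,0,0]' 80; python3 -c "
from h import *
st();s=snap('wrist','w16')"; python3 ck.py w16
```

```text
block 3047 ((486.58551025390625, 384.0098571777344), (68.89912414550781, 24.302913665771484), 43.0810661315918) [486.6 386.8  54.5]
knob 3534 ((482.4912109375, 395.3418273925781), 54.95212936401367) [462.8 414.9  84. ]
dist 36.88924076112439 ang 130.26317486874504
disc ((489.6130676269531, 385.7579345703125), 64.18147277832031) [0.48306544 0.39434291 0.01495467]
t: 27.55
tcp_pos: [0.4898, 0.3873, 0.062]
tool_rot: [0.285, 0.647, -0.284, 0.648]
force: [-0.1, -0.7, 5.3]
finger_gap: 0.238
t 27.55 tcp [489.8 387.3  62. ] jawdir 42.58deg xaxis [ 0.002  0.001 -1.   ] f [-0.1 -0.7  5.3] q6 -0.25 gap 0.238
block 2781 ((489.6627502441406, 386.85015869140625), (47.15361022949219, 24.788999557495117), 42.90664291381836) [487.9 388.7  54.6]
knob 4206 ((477.1587829589844, 400.32037353515625), 42.31089782714844) [466.8 411.5  83.8]
dist 31.069164288066943 ang 132.8546671178373
disc ((490.1177062988281, 386.416259765625), 64.07003021240234) [0.4752764  0.40120109 0.01495317]
```

```bash
python3 -m crank '[0,0,0,20,0,0,0,0,60,0,0,0,0,120,0,0,0,-30,190,-0.1,0,15,-85,190,-0.2,0,25,-140,190,-0.3,0,35,-195,190,-0.4,0,45,-250,190,-0.5,0,55,-310,190,-0.551,0,64,-379,190,-0.551]'; python3 -m crank '[0,5,-30,0,0,0,5,-50,0,0,0,5,-50,0,0]'; python3 -c "
from h import *
st();s=snap('wrist','w17')"
```

```text
t: 28.85
tcp_pos: [0.5522, 0.0134, 0.2511]
tool_rot: [0.45, 0.545, -0.449, 0.546]
force: [0.5, -0.4, -3.0]
finger_gap: 0.235
t: 29.22
tcp_pos: [0.557, -0.0356, 0.2505]
tool_rot: [0.45, 0.545, -0.45, 0.545]
force: [-0.6, 0.5, -3.4]
finger_gap: 0.233
t 29.23 tcp [557.  -35.6 250.5] jawdir 10.90deg xaxis [-0.  0. -1.] f [-0.6  0.5 -3.4] q6 -0.45 gap 0.233
```

View pics/w17.png

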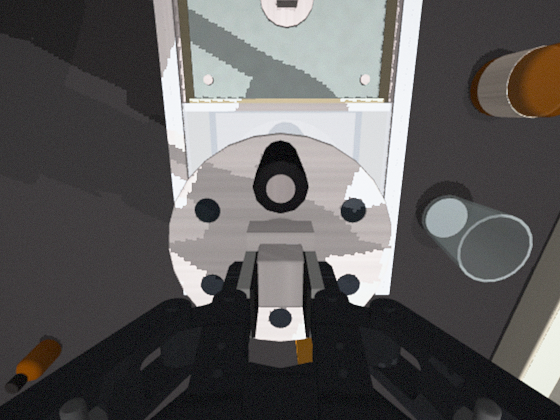

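```bash
python3 -m crank '[0,-8,43,0,0,0,-8,43,0,0,0,-8,43,0,0,0,-8,43,0,0]'; python3 -c "
from h import *
st();s=snap('wrist','w18');crop('w18',220,30,350,240,3.7,'e8')
c=cloud(s)
m=(abs(c[...,2]-.097)<.004)&(np.hypot(c[...,0]-.531,c[...,1]-.1256)<.02)
q=c[m];print(len(q),cv2.minAreaRect(q[:,:2].astype(np.float32)*1000),q.mean(0))
m=(abs(c[...,2]-.075)<.004)&(np.hypot(c[...,0]-.531,c[...,1]-.1256)<.035)
q=c[m];print(len(q),cv2.minEnclosingCircle(q[:,:2].astype(np.float32)*1000),q.mean(0))
"
```

```text
t: 29.78
tcp_pos: [0.5496, 0.0083, 0.2504]
tool_rot: [0.45, 0.546, -0.45, 0.546]
force: [-0.3, -0.3, -3.6]
finger_gap: 0.238
t 29.77 tcp [549.6   8.3 250.4] jawdir 11.04deg xaxis [ 0. -0. -1.] f [-0.3 -0.3 -3.6] q6 -0.38 gap 0.238
479 ((531.576904296875, 124.20342254638672), (15.889467239379883, 16.14995765686035), 10.86170768737793) [0.53151834 0.12387237 0.09654625]
3370 ((530.9959106445312, 125.58927154541016), 34.98844909667969) [0.53074421 0.12631993 0.073816  ]
```

View pics/e8.png

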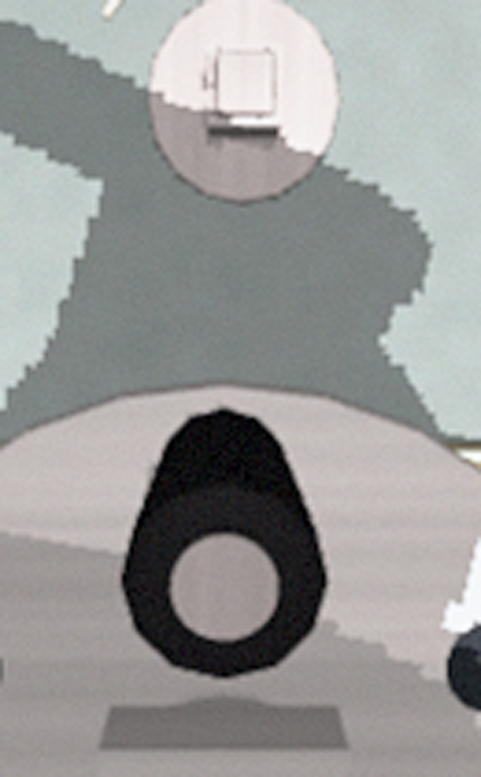

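```bash
python3 -c "
from h import *
s=load('w18');tcp=np.array([549.6,8.3])
k=px(s,220+225/3.7,30+586/3.7,.2714)*1000;print('knob',k)
c=cloud(s)
for zz,r0,nm in((.2714,.03,'knobd'),(.2024,.09,'disc'),(.2424,.03,'block')):
    p0=(.540,.06) if nm=='knobd' else (.5496,.0083)
    m=(abs(c[...,2]-zz)<.004)&(np.hypot(c[...,0]-p0[0],c[...,1]-p0[1])<r0);q=c[m]
    print(nm,len(q),cv2.minEnclosingCircle(q[:,:2].astype(np.float32)*1000),(q.mean(0)*1000).round(1), cv2.minAreaRect(q[:,:2].astype(np.float32)*1000))
a=np.radians(101.0)
print('ctr from knob',k[:2]-52*np.array([np.cos(a),np.sin(a)]))
# shaft top square by pixels
for u,v in [(219,50),(275,50),(275,115),(219,115)]: print(px(s,220+u/3.7,30+v/3.7,.097)*1000)
f=[px(s,220+u/3.7,30+v/3.7,.075)*1000 for u,v in [(150,95),(339,95),(244,201)]];print(np.round(f,1))
"
```

```text
knob [539.74407382  58.31606975 271.4       ]
knobd 2385 ((539.51318359375, 58.63100051879883), 9.009761810302734) [539.5  59.3 272.2] ((539.6552734375, 58.799503326416016), (17.10938835144043, 17.278261184692383), 86.03370666503906)
disc 22818 ((549.6100463867188, 7.384582996368408), 63.88330078125) [547.1  20.4 203.3] ((550.4026489257812, 9.303741455078125), (123.39920043945312, 126.97450256347656), 65.59551239013672)
block 2765 ((548.3954467773438, 13.536975860595703), 23.69944953918457) [549.1  10.3 243. ] ((549.5184326171875, 7.732294082641602), (47.389713287353516, 24.620208740234375), 10.948786735534668)
ctr from knob [549.66614158   7.27145621]
[525.05327061 129.3440672   97.        ]
[536.53000734 131.58717029  97.        ]
[539.07462054 119.42346161  97.        ]
[527.4255167  117.14700742  97.        ]
[[510.6 121.1  75. ]
 [552.9 129.4  75. ]
 [536.1 103.1  75. ]]
```

```bash
python3 -m crank '[0,-8,55,0,0,0,-17.8,117,-20,0,0,-17.8,117,-60,0,0,-17.8,117,-80,0,0,-17.8,117,-88,0,0,-17.8,117,-88,0,0,-17.8,117,-88,0]'; python3 -c "
from h import *
st()"; python3 -m crank '[0,0,0,-3,0,0,0,0,-6,0,0,0,0,-9,0,0,0,0,-9,0]'; python3 -c "
from h import *
st()"
```

```text
t: 30.7
tcp_pos: [0.5326, 0.1246, 0.1632]
tool_rot: [0.45, 0.545, -0.449, 0.546]
force: [0.3, 0.2, -3.6]
finger_gap: 0.238
t 30.70 tcp [532.6 124.6 163.2] jawdir 10.96deg xaxis [ 0.002  0.    -1.   ] f [ 0.3  0.2 -3.6] q6 -0.17 gap 0.238
t: 31.2
tcp_pos: [0.5313, 0.125, 0.1529]
tool_rot: [0.45, 0.546, -0.45, 0.545]
force: [-0.5, -0.1, -3.5]
finger_gap: 0.234
t 31.20 tcp [531.3 125.  152.9] jawdir 11.00deg xaxis [-0.001 -0.    -1.   ] f [-0.5 -0.1 -3.5] q6 -0.17 gap 0.234
```

```bash
python3 -m crank '[0,0,0,-2,0,0,0,0,-4,0,0,0,0,-6,0,0,0,0,-8,0,0,0,0,-8,0]'; python3 -c "
from h import *
st()"
```

```text
t: 31.82
tcp_pos: [0.5314, 0.125, 0.145]
tool_rot: [0.45, 0.546, -0.45, 0.545]
force: [-0.4, -0.9, -3.6]
finger_gap: 0.234
t 31.82 tcp [531.4 125.  145. ] jawdir 11.00deg xaxis [-0.001  0.    -1.   ] f [-0.4 -0.9 -3.6] q6 -0.17 gap 0.234
```

```bash
python3 -m crank '[0,0,0,-2,0,0,0,0,-4,0,0,0,0,-6,0,0,0,0,-8,0,0,0,0,-10,0,0,0,0,-12,0,0,0,0,-12,0]'; python3 -c "
from h import *
st()"
```

```text
t: 32.7
tcp_pos: [0.5316, 0.125, 0.1331]
tool_rot: [0.45, 0.546, -0.45, 0.546]
force: [-0.0, 0.2, -3.7]
finger_gap: 0.232
t 32.70 tcp [531.6 125.  133.1] jawdir 11.00deg xaxis [-0.  0. -1.] f [-0.   0.2 -3.7] q6 -0.17 gap 0.232
```

```bash
python3 -m crank '[0,0,0,-1,0,0,0,0,-2,0,0,0,0,-2,0]'; python3 -c "
from h import *
st();snap('scene','s19');crop('s19',230,150,370,260,5,'s19c')"
```

```text
t: 33.08
tcp_pos: [0.5317, 0.125, 0.133]
tool_rot: [0.45, 0.545, -0.45, 0.546]
force: [-2.5, -1.4, 7.6]
finger_gap: 0.236
t 33.08 tcp [531.7 125.  133. ] jawdir 11.01deg xaxis [ 0.001 -0.    -1.   ] f [-2.5 -1.4  7.6] q6 -0.17 gap 0.236
```

View pics/s19c.png

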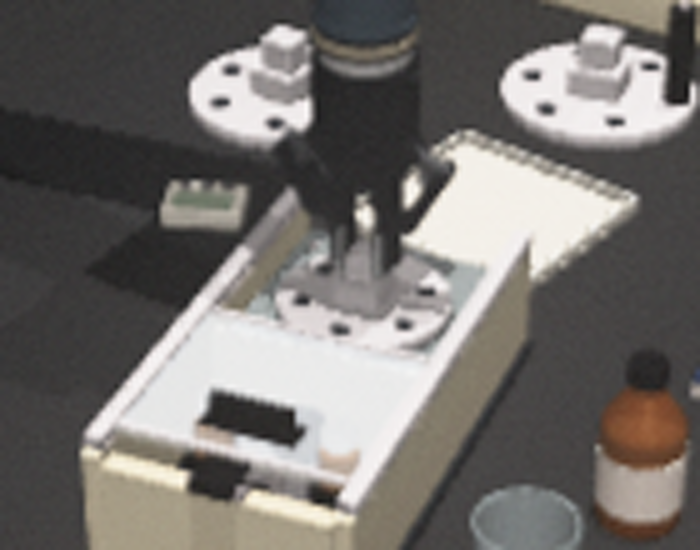

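```bash
python3 -m crank '[0.3,0,0,1,0,0.5,0,0,1,0,0.6,0,0,1,0,0.6,0,0,30,0,0.6,0,0,70,0,0.6,-5,25,75,0,0.6,-9.9,51,75,0,0.6,-9.9,51,75,0,0.6,-9.9,51,75,0]'; python3 -c "
from h import *
import ck
st();s=snap('wrist','w20');ck.crank(s,(.5317,.125),.075)"
```

```text
t: 34.25
tcp_pos: [0.5217, 0.1757, 0.206]
tool_rot: [0.449, 0.546, -0.45, 0.546]
force: [0.3, 0.4, 0.4]
finger_gap: 0.599
t 34.25 tcp [521.7 175.7 206. ] jawdir 11.02deg xaxis [-0. -0. -1.] f [0.3 0.4 0.4] q6 -0.07 gap 0.599
block 956 ((531.9178466796875, 124.58454132080078), (21.682050704956055, 24.54183578491211), 9.669597625732422) [531.6 125.7 125.6]
knob 706 ((522.0040283203125, 175.54644775390625), 8.967172622680664) [521.7 176.5 154.8]
dist 51.715148448459615 ang 101.08746933175604
disc ((531.8653564453125, 124.18592071533203), 63.987640380859375) [0.5337599  0.13523775 0.08605169]
```

View pics/w20.png

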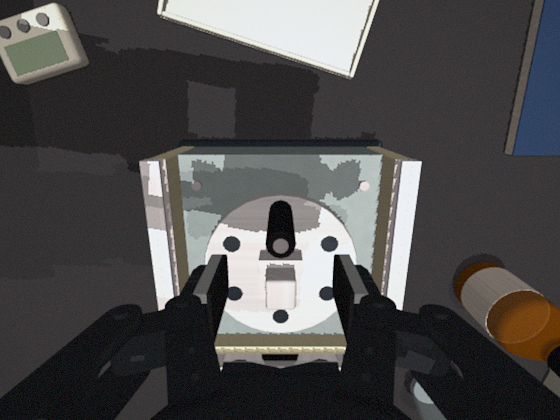

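```bash
python3 -m crank '[0.6,0,0,-30,0,0.6,0,0,-60,0,0.6,0,0,-60,0,0,0,0,-60,0,0,0,0,-60,0,0,0,0,-60,0,0,0,0,-60,0]' 40; python3 -m crank '[0,0,0,0,0,0,0,0,0,0]'; python3 -c "
from h import *
st();
k=manip.sense()['tcp_pos'][:2]*1000-[531.7,124.9];print(np.hypot(*k),np.degrees(np.arctan2(k[1],k[0])))
for h in (0,1):
  print([(round(52*(np.cos(a-b)-np.cos(a)),1),round(52*(np.sin(a-b)-np.sin(a)),1)) for a in [np.radians(101-180*h)] for b in np.radians(18*np.arange(1,11))])
"
```

```text
t: 35.17
tcp_pos: [0.5225, 0.1761, 0.1473]
tool_rot: [0.45, 0.545, -0.449, 0.546]
force: [0.2, 1.1, 4.3]
finger_gap: 0.197
t: 35.42
tcp_pos: [0.5225, 0.1763, 0.1472]
tool_rot: [0.45, 0.545, -0.449, 0.546]
force: [-0.0, -0.1, 5.7]
finger_gap: 0.199
t 35.42 tcp [522.5 176.3 147.2] jawdir 11.01deg xaxis [ 0.002  0.    -1.   ] f [-0.  -0.1  5.7] q6 -0.07 gap 0.199
52.18464996927024 100.12293752532622
[(np.float64(16.3), np.float64(0.6)), (np.float64(31.9), np.float64(-3.9)), (np.float64(45.4), np.float64(-13.0)), (np.float64(55.4), np.float64(-25.8)), (np.float64(61.0), np.float64(-41.1)), (np.float64(61.5), np.float64(-57.4)), (np.float64(57.1), np.float64(-73.0)), (np.float64(48.0), np.float64(-86.5)), (np.float64(35.1), np.float64(-96.5)), (np.float64(19.8), np.float64(-102.1))]
[(np.float64(-16.3), np.float64(-0.6)), (np.float64(-31.9), np.float64(3.9)), (np.float64(-45.4), np.float64(13.0)), (np.float64(-55.4), np.float64(25.8)), (np.float64(-61.0), np.float64(41.1)), (np.float64(-61.5), np.float64(57.4)), (np.float64(-57.1), np.float64(73.0)), (np.float64(-48.0), np.float64(86.5)), (np.float64(-35.1), np.float64(96.5)), (np.float64(-19.8), np.float64(102.1))]
```

```bash
python3 -m crank '[0,16.3,0.6,0,0,0,31.9,-3.9,0,0,0,45.4,-13,0,0,0,55.4,-25.8,0,0,0,61,-41.1,0,0,0,61.5,-57.4,0,0,0,57.1,-73,0,0,0,48,-86.5,0,0,0,35.1,-96.5,0,0,0,19.8,-102.1,0,0]'; python3 -c "
from h import *
st();k=manip.sense()['tcp_pos'][:2]*1000-[531.7,124.9];print(np.hypot(*k),np.degrees(np.arctan2(k[1],k[0])))"
```

```text
t: 36.67
tcp_pos: [0.5432, 0.0737, 0.1473]
tool_rot: [0.451, 0.544, -0.449, 0.547]
force: [1.7, 1.9, 3.4]
finger_gap: 0.198
t 36.67 tcp [543.2  73.7 147.3] jawdir 10.94deg xaxis [ 0.005  0.001 -1.   ] f [1.7 1.9 3.4] q6 -0.26 gap 0.198
52.44775838691106 -77.29144282133213
```

Works smoothly. Second half, completing turn 1, then a look.

```bash
python3 -m crank '[0,-16.3,-0.6,0,0,0,-31.9,3.9,0,0,0,-45.4,13,0,0,0,-55.4,25.8,0,0,0,-61,41.1,0,0,0,-61.5,57.4,0,0,0,-57.1,73,0,0,0,-48,86.5,0,0,0,-35.1,96.5,0,0,0,-19.8,102.1,0,0]'; python3 -c "
from h import *
st();k=manip.sense()['tcp_pos'][:2]*1000-[531.7,124.9];print(np.hypot(*k),np.degrees(np.arctan2(k[1],k[0])));snap('wrist','w21');snap('scene','s21')
crop('s21',230,150,370,260,5,'s21c')"
```

```text
t: 37.92
tcp_pos: [0.521, 0.1766, 0.1471]
tool_rot: [0.449, 0.546, -0.45, 0.546]
force: [-2.1, -3.3, 6.8]
finger_gap: 0.197
t 37.92 tcp [521.  176.6 147.1] jawdir 11.08deg xaxis [-0.001 -0.    -1.   ] f [-2.1 -3.3  6.8] q6 -0.07 gap 0.197
52.82930435272914 101.6808254801482
```

View pics/w21.png

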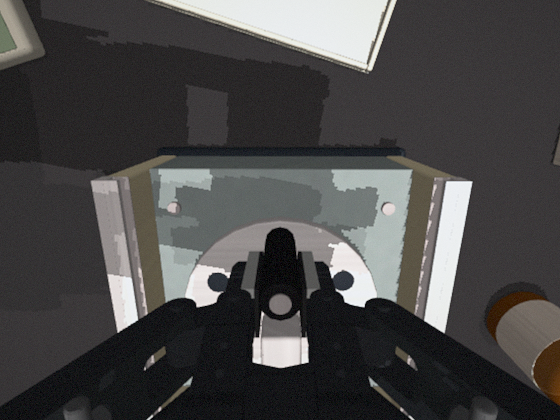

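View pics/s21c.png

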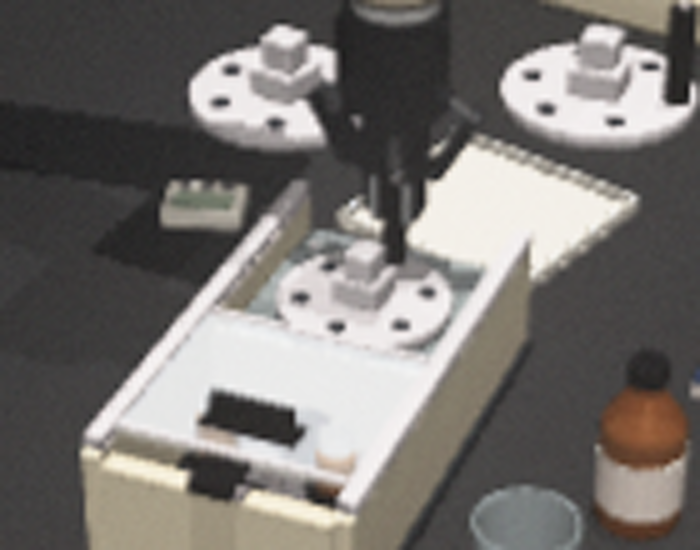

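```bash
python3 -m crank '[0,16.3,0.6,0,0,0,31.9,-3.9,0,0,0,45.4,-13,0,0,0,55.4,-25.8,0,0,0,61,-41.1,0,0,0,61.5,-57.4,0,0,0,57.1,-73,0,0,0,48,-86.5,0,0,0,35.1,-96.5,0,0,0,19.8,-102.1,0,0]'; python3 -m crank '[0,-16.3,-0.6,0,0,0,-31.9,3.9,0,0,0,-45.4,13,0,0,0,-55.4,25.8,0,0,0,-61,41.1,0,0,0,-61.5,57.4,0,0,0,-57.1,73,0,0,0,-48,86.5,0,0,0,-35.1,96.5,0,0,0,-19.8,102.1,0,0]'; python3 -c "
from h import *
st()"
```

```text
t: 39.28
tcp_pos: [0.5431, 0.0737, 0.1473]
tool_rot: [0.451, 0.544, -0.449, 0.547]
force: [2.7, 1.8, 3.9]
finger_gap: 0.197
t: 40.52
tcp_pos: [0.5209, 0.1767, 0.147]
tool_rot: [0.449, 0.546, -0.45, 0.546]
force: [-1.5, -2.9, 6.4]
finger_gap: 0.196
t 40.52 tcp [520.9 176.7 147. ] jawdir 11.08deg xaxis [-0.002 -0.001 -1.   ] f [-1.5 -2.9  6.4] q6 -0.07 gap 0.196
```

```bash
python3 -m crank '[0,16.3,0.6,0,0,0,31.9,-3.9,0,0,0,45.4,-13,0,0,0,55.4,-25.8,0,0,0,61,-41.1,0,0,0,61.5,-57.4,0,0,0,57.1,-73,0,0,0,48,-86.5,0,0,0,35.1,-96.5,0,0,0,19.8,-102.1,0,0]'; python3 -m crank '[0,-16.3,-0.6,0,0,0,-31.9,3.9,0,0,0,-45.4,13,0,0,0,-55.4,25.8,0,0,0,-61,41.1,0,0,0,-61.5,57.4,0,0,0,-57.1,73,0,0,0,-48,86.5,0,0,0,-35.1,96.5,0,0,0,-19.8,102.1,0,0]'; python3 -c "
from h import *
st();s=snap('wrist','w22');crop('w22',180,120,400,330,3,'e9')"
```

```text
t: 41.78
tcp_pos: [0.543, 0.0738, 0.1473]
tool_rot: [0.451, 0.544, -0.449, 0.547]
force: [2.4, 0.8, 4.9]
finger_gap: 0.198
t: 43.02
tcp_pos: [0.5209, 0.1766, 0.1471]
tool_rot: [0.449, 0.546, -0.45, 0.546]
force: [-1.3, -2.6, 6.4]
finger_gap: 0.197
t 43.02 tcp [520.9 176.6 147.1] jawdir 11.08deg xaxis [-0.001 -0.001 -1.   ] f [-1.3 -2.6  6.4] q6 -0.07 gap 0.197
```

View pics/e9.png

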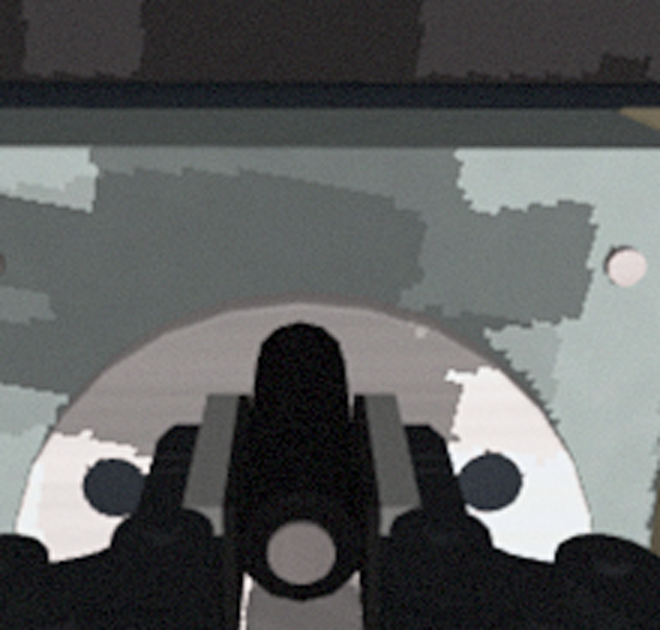

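Three turns done. Turns 4 and 5 next.

```bash
python3 -m crank '[0,16.3,0.6,0,0,0,31.9,-3.9,0,0,0,45.4,-13,0,0,0,55.4,-25.8,0,0,0,61,-41.1,0,0,0,61.5,-57.4,0,0,0,57.1,-73,0,0,0,48,-86.5,0,0,0,35.1,-96.5,0,0,0,19.8,-102.1,0,0]'; python3 -m crank '[0,-16.3,-0.6,0,0,0,-31.9,3.9,0,0,0,-45.4,13,0,0,0,-55.4,25.8,0,0,0,-61,41.1,0,0,0,-61.5,57.4,0,0,0,-57.1,73,0,0,0,-48,86.5,0,0,0,-35.1,96.5,0,0,0,-19.8,102.1,0,0]'; python3 -c "
from h import *
st()"
```

```text
t: 44.32
tcp_pos: [0.543, 0.0738, 0.1473]
tool_rot: [0.451, 0.544, -0.449, 0.547]
force: [1.7, 1.3, 4.1]
finger_gap: 0.203
t: 45.58
tcp_pos: [0.5209, 0.1766, 0.147]
tool_rot: [0.449, 0.546, -0.45, 0.546]
force: [-2.0, -2.3, 6.8]
finger_gap: 0.199
t 45.58 tcp [520.9 176.6 147. ] jawdir 11.08deg xaxis [-0.002 -0.001 -1.   ] f [-2.  -2.3  6.8] q6 -0.07 gap 0.199
```

```bash
python3 -m crank '[0,16.3,0.6,0,0,0,31.9,-3.9,0,0,0,45.4,-13,0,0,0,55.4,-25.8,0,0,0,61,-41.1,0,0,0,61.5,-57.4,0,0,0,57.1,-73,0,0,0,48,-86.5,0,0,0,35.1,-96.5,0,0,0,19.8,-102.1,0,0]'; python3 -m crank '[0,-16.3,-0.6,0,0,0,-31.9,3.9,0,0,0,-45.4,13,0,0,0,-55.4,25.8,0,0,0,-61,41.1,0,0,0,-61.5,57.4,0,0,0,-57.1,73,0,0,0,-48,86.5,0,0,0,-35.1,96.5,0,0,0,-19.8,102.1,0,0]'; python3 -c "
from h import *
st();k=manip.sense()['tcp_pos'][:2]*1000-[531.7,124.9];print(np.hypot(*k),np.degrees(np.arctan2(k[1],k[0])))
for p in (3,6,8):
  a=np.radians(101);b=np.radians(p);print(p,52*(np.cos(a-b)-np.cos(a)),52*(np.sin(a-b)-np.sin(a)))
s=snap('scene','s23');crop('s23',230,150,370,260,5,'s23c')"
```

```text
t: 46.82
tcp_pos: [0.5431, 0.0738, 0.1473]
tool_rot: [0.451, 0.544, -0.449, 0.547]
force: [2.0, 1.9, 4.4]
finger_gap: 0.196
t: 48.08
tcp_pos: [0.5209, 0.1766, 0.147]
tool_rot: [0.449, 0.546, -0.45, 0.546]
force: [-0.7, -3.1, 7.2]
finger_gap: 0.201
t 48.08 tcp [520.9 176.6 147. ] jawdir 11.08deg xaxis [-0.001 -0.001 -1.   ] f [-0.7 -3.1  7.2] q6 -0.07 gap 0.201
52.835349435317966 101.77147258667705
3 2.6850665096569313 0.4493260352831321
6 5.389969136702102 0.7575107614922416
8 7.20059803494725 0.8841222679593126
```

View pics/s23c.png

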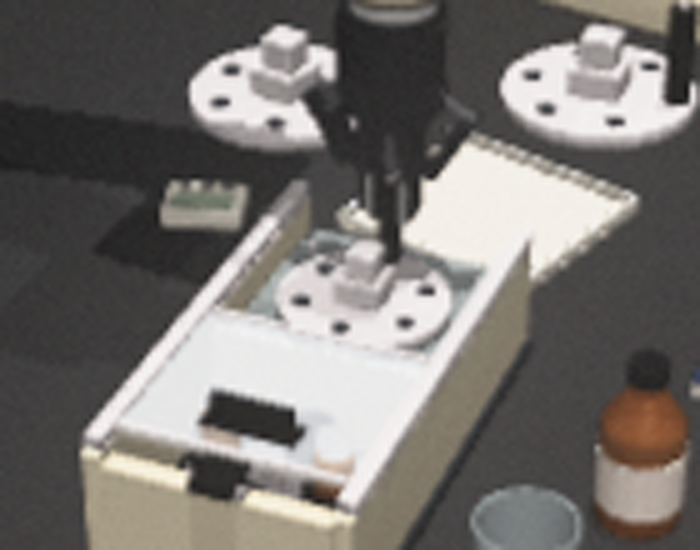

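```bash
python3 -m crank '[0,2.7,0.4,0,0,0,5.4,0.8,0,0,0,7.6,0.9,0,0,0,7.6,0.9,0,0,0,7.6,0.9,0,0]'; python3 -c "
from h import *
st();k=manip.sense()['tcp_pos'][:2]*1000-[531.7,124.9];print(np.hypot(*k),np.degrees(np.arctan2(k[1],k[0])))"
```

```text
t: 48.75
tcp_pos: [0.5291, 0.1774, 0.1471]
tool_rot: [0.45, 0.546, -0.449, 0.546]
force: [-1.4, 0.6, 8.3]
finger_gap: 0.198
t 48.75 tcp [529.1 177.4 147.1] jawdir 11.03deg xaxis [ 0.  0. -1.] f [-1.4  0.6  8.3] q6 -0.07 gap 0.198
52.5328818365471 92.86998180913085
```

```bash
python3 -m crank '[0.3,0,0,0,0,0.5,0,0,0,0,0.5,0,0,0,0,0.5,0,0,30,0,0.5,0,0,60,0,0.5,2.6,-52,60,0,0.5,2.6,-120,60,0,0.5,2.6,-120,60,0,0.5,2.6,-120,60,0]'; python3 -c "
from h import *
import ck
st();s=snap('wrist','w24');ck.crank(s,(.5317,.125),.075)"
```

```text
t: 49.88
tcp_pos: [0.5317, 0.0566, 0.206]
tool_rot: [0.45, 0.546, -0.45, 0.545]
force: [0.7, 0.1, -0.3]
finger_gap: 0.501
t 49.88 tcp [531.7  56.6 206. ] jawdir 10.90deg xaxis [-0.001  0.001 -1.   ] f [ 0.7  0.1 -0.3] q6 -0.29 gap 0.501
block 1444 ((531.4874267578125, 124.41714477539062), (21.992578506469727, 23.98697280883789), 2.8585073947906494) [531.3 124.7 125.7]
knob 1139 ((528.7465209960938, 176.3309326171875), 9.05039119720459) [528.7 174.9 154.8]
dist 50.35833797647282 ang 92.96216146643526
disc ((531.37646484375, 124.3757095336914), 64.01597595214844) [0.5294961  0.12898997 0.08588262]
```

View pics/w24.png

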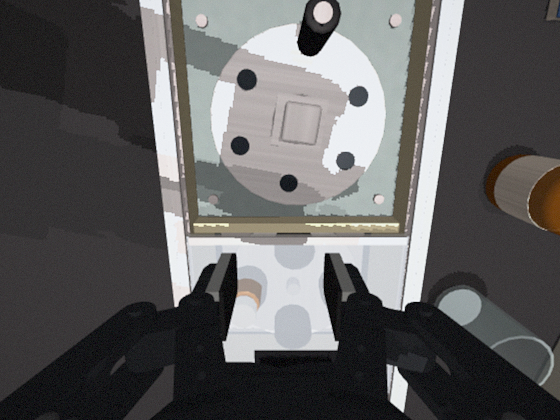

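```bash
python3 -c "
from h import *
crop('w24',200,225,400,375,4,'e10')"
```

```text
(no output)
```

View pics/e10.png

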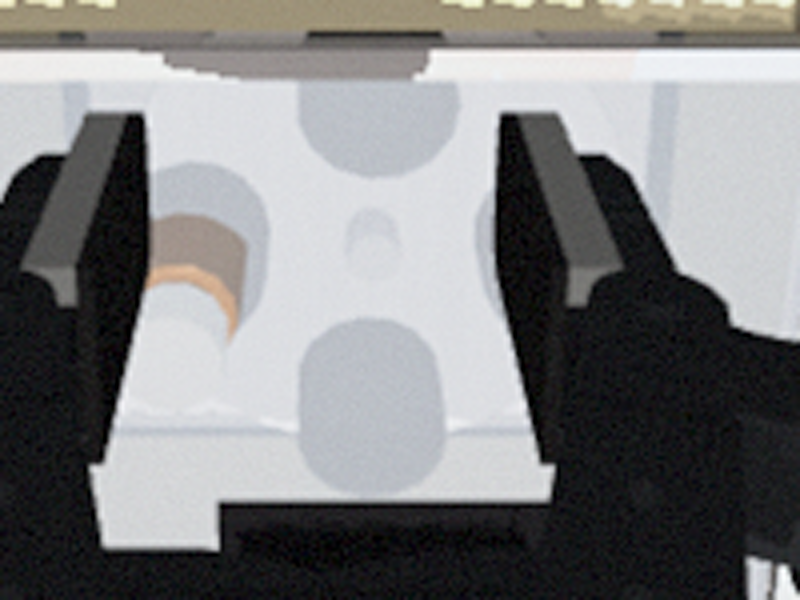

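```bash
python3 -m crank '[0.6,0,34,0,-0.14,0.6,0,68.2,0,-0.14,0.6,0,68.2,-40,-0.14,0.6,0,68.2,-71,-0.14,0.6,0,68.2,-71,-0.14,0,0,68.2,-71,-0.14,0,0,68.2,-71,-0.14,0,0,68.2,-71,-0.14,0,0,68.2,-71,-0.14,0,0,68.2,-71,-0.14]' 80; python3 -c "
from h import *
st()"
```

```text
t: 51.18
tcp_pos: [0.5317, 0.1255, 0.1368]
tool_rot: [0.487, 0.513, -0.487, 0.513]
force: [-3.0, 2.2, 5.7]
finger_gap: 0.233
t 51.17 tcp [531.7 125.5 136.8] jawdir 2.95deg xaxis [ 0.001  0.001 -1.   ] f [-3.   2.2  5.7] q6 -0.03 gap 0.233
```

```bash
python3 -m crank '[0,0,0,0,0.07,0,0,0,0,0.07,0,0,0,4,0.07,0,0,0,8,0.07,0,0,0,8,0.07]'; python3 -c "
from h import *
st()"; python3 -m crank '[0,0,0,8,0,0,0,0,16,0,0,0,0,24,0,0,0,0,24,0]'; python3 -c "
from h import *
st()"
```

```text
t: 51.8
tcp_pos: [0.5321, 0.1252, 0.1435]
tool_rot: [0.469, 0.529, -0.468, 0.53]
force: [-0.4, 1.3, -2.8]
finger_gap: 0.23
t 51.80 tcp [532.1 125.2 143.5] jawdir 6.98deg xaxis [ 0.001  0.    -1.   ] f [-0.4  1.3 -2.8] q6 -0.10 gap 0.230
t: 52.3
tcp_pos: [0.5326, 0.125, 0.1683]
tool_rot: [0.469, 0.529, -0.468, 0.53]
force: [0.4, -0.0, -3.6]
finger_gap: 0.231
t 52.30 tcp [532.6 125.  168.3] jawdir 6.99deg xaxis [ 0.002 -0.    -1.   ] f [ 0.4 -0.  -3.6] q6 -0.10 gap 0.231
```

```bash
python3 -m crank '[0,0,0,60,0,0,8,-60,85,0,0,17,-117,85,0,0,17,-117,85,0,0,17,-117,85,0,0,17,-117,85,0]'; python3 -c "
from h import *
st();s=snap('wrist','w25');crop('w25',220,30,350,130,5,'e11')
c=cloud(s)
m=(abs(c[...,2]-.097)<.004)&(np.hypot(c[...,0]-.531,c[...,1]-.1256)<.02)
q=c[m];print(len(q),cv2.minAreaRect(q[:,:2].astype(np.float32)*1000),q.mean(0))
"
```

```text
t: 53.05
tcp_pos: [0.5481, 0.0092, 0.2517]
tool_rot: [0.468, 0.53, -0.468, 0.529]
force: [0.4, 0.1, -4.3]
finger_gap: 0.226
t 53.05 tcp [548.1   9.2 251.7] jawdir 7.06deg xaxis [-0.002  0.001 -1.   ] f [ 0.4  0.1 -4.3] q6 -0.31 gap 0.226
452 ((531.583251953125, 124.15581512451172), (15.945515632629395, 16.03506851196289), 11.395617485046387) [0.53169051 0.12397111 0.09657739]
```

View pics/e11.png

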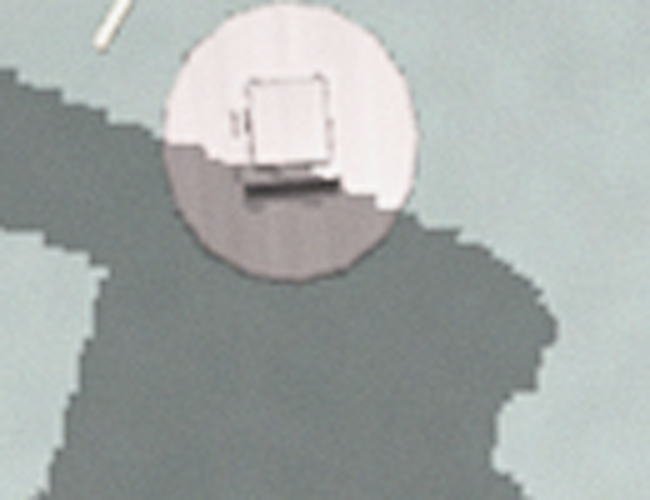

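```bash
python3 -c "
from h import *
s=load('w14');P=[px(s,*a,.014)*1000 for a in [(283,29),(379,145),(277,231),(181,133)]];print(np.round(P,1),np.mean(P,0))"
python3 -m crank '[0,-10,60,0,0,0,-20,120,0,0,0,-30,180,0,0,0,-40,240,0,0,0,-50,300,0,0,0,-61,376,0,0,0,-61,376,-30,0,0,-61,376,-80,0,0,-61,376,-80,0,0,-61,376,-80,0]'; python3 -c "
from h import *
st();s=snap('wrist','w26')"
```

```text
[[406.3 478.4  14. ]
 [583.3 462.2  14. ]
 [564.7 290.   14. ]
 [388.8 308.   14. ]] [485.77379231 384.67533073  14.        ]
t: 54.35
tcp_pos: [0.4883, 0.3849, 0.1733]
tool_rot: [0.469, 0.53, -0.468, 0.53]
force: [0.4, -0.4, -2.7]
finger_gap: 0.232
t 54.35 tcp [488.3 384.9 173.3] jawdir 7.03deg xaxis [ 0.001  0.001 -1.   ] f [ 0.4 -0.4 -2.7] q6 0.37 gap 0.232
```

View pics/w26.png

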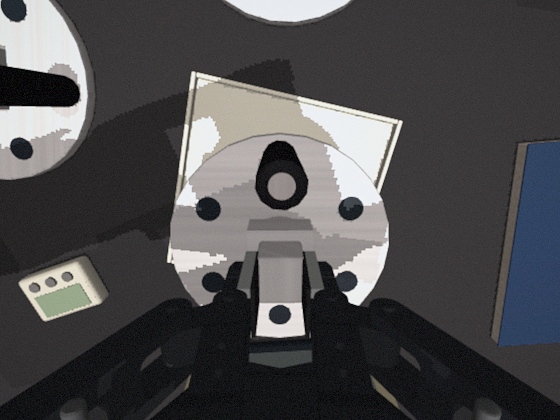

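```bash
python3 -m crank '[0,-2,0,-40,0,0,-2,0,-80,0,0,-2,0,-96,0,0,-2,0,-102,0,0,-2,0,-104,0,0,-2,0,-104,0]'; python3 -c "
from h import *
st()"; python3 -m crank '[0,0,0,-1,0,0,0,0,-2,0,0,0,0,-2,0]'; python3 -c "
from h import *
st()"
```

```text
t: 55.15
tcp_pos: [0.4868, 0.3846, 0.0696]
tool_rot: [0.469, 0.529, -0.468, 0.53]
force: [0.4, -0.6, -4.9]
finger_gap: 0.227
t 55.15 tcp [486.8 384.6  69.6] jawdir 6.99deg xaxis [ 0.002  0.001 -1.   ] f [ 0.4 -0.6 -4.9] q6 0.37 gap 0.227
t: 55.52
tcp_pos: [0.486, 0.3842, 0.0665]
tool_rot: [0.469, 0.53, -0.468, 0.53]
force: [-0.3, 0.1, -3.4]
finger_gap: 0.23
t 55.52 tcp [486.  384.2  66.5] jawdir 6.99deg xaxis [ 0.  0. -1.] f [-0.3  0.1 -3.4] q6 0.37 gap 0.230
```

```bash
python3 -m crank '[0,0,0,-1,0,0,0,0,-1,0]'; python3 -c "
from h import *
st()"; python3 -m crank '[0.3,0,0,0,0,0.5,0,0,0,0,0.6,0,0,0,0,0.6,0,0,10,0,0.6,0,0,60,0,0.6,0,0,120,0,0.8,10,-40,180,0,0.8,20,-80,230,0,0.8,20,-80,230,0,0.8,20,-80,230,0]'; python3 -c "
from h import *
import ck
st();s=snap('wrist','w27');ck.crank(s,(.486,.384))"
```

```text
t: 55.78
tcp_pos: [0.4858, 0.3842, 0.0661]
tool_rot: [0.469, 0.53, -0.468, 0.53]
force: [-2.7, -0.9, 5.0]
finger_gap: 0.231
t 55.77 tcp [485.8 384.2  66.1] jawdir 7.00deg xaxis [ 0.  0. -1.] f [-2.7 -0.9  5. ] q6 0.37 gap 0.231
t: 57.02
tcp_pos: [0.5059, 0.3039, 0.296]
tool_rot: [0.469, 0.529, -0.468, 0.529]
force: [0.2, 0.5, -1.0]
finger_gap: 0.801
t 57.02 tcp [505.9 303.9 296. ] jawdir 6.92deg xaxis [ 0.001  0.001 -1.   ] f [ 0.2  0.5 -1. ] q6 0.23 gap 0.801
block 454 ((486.031005859375, 382.8030090332031), (20.67531394958496, 22.651485443115234), 6.903918743133545) [486.2 382.8  54.8]
knob 310 ((479.782470703125, 434.21710205078125), 9.024344444274902) [479.9 433.8  83.8]
dist 51.38418365988576 ang 96.98423053524556
disc ((486.1803283691406, 382.4190673828125), 63.91509246826172) [0.48801868 0.38446881 0.01493149]
```

View pics/w27.png

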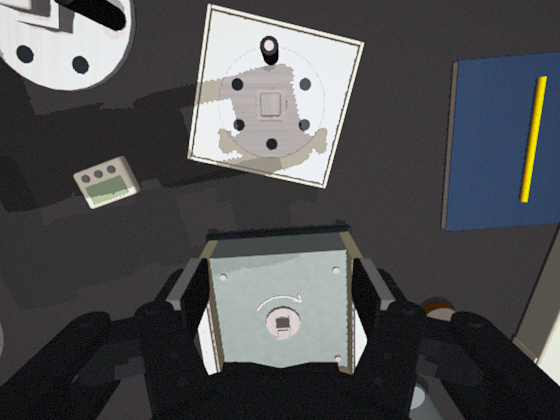

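```bash
python3 -m crank '[0.8,-40,40,0,0,0.8,-80,80,0,0,0.8,-120,120,0,0,0.8,-160,170,0,0,0.8,-200,220,0,0,0.8,-240,270,0,0,0.8,-240,270,0,0,0.8,-240,270,0,0,0.8,-240,270,0,0,0.8,-240,270,0,0]'; python3 -c "
from h import *
st();snap('top','t28');snap('scene','s28');crop('t28',210,140,480,310,2.9,'f1');crop('s28',140,150,350,325,3.5,'f2')
s=load('t28');c=cloud(s)"
```

```text
t: 58.32
tcp_pos: [0.267, 0.5731, 0.295]
tool_rot: [0.469, 0.529, -0.469, 0.529]
force: [-0.2, -1.1, 0.1]
finger_gap: 0.798
t 58.33 tcp [267.  573.1 295. ] jawdir 6.86deg xaxis [-0.    -0.001 -1.   ] f [-0.2 -1.1  0.1] q6 0.84 gap 0.798
```

View pics/t28.png

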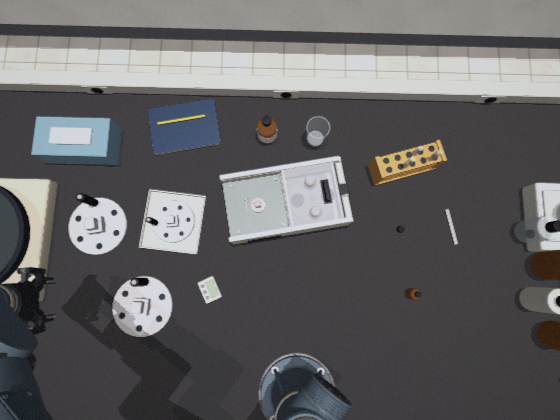

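View pics/f1.png

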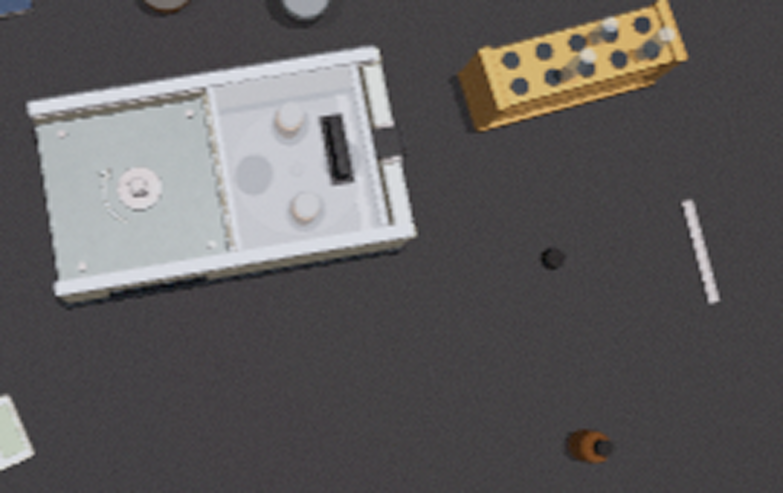

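View pics/f2.png

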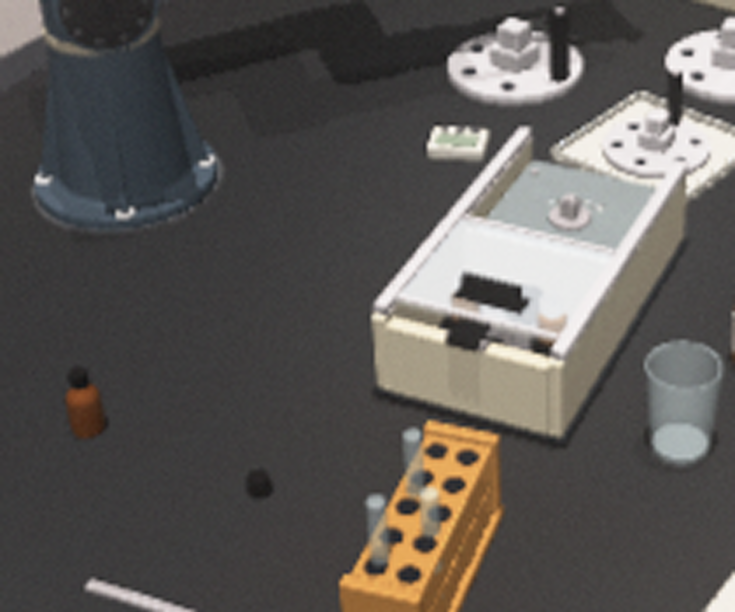

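```bash
python3 -c "
from h import *
s=load('t28');p=px(s,210+338/2.9,140+149/2.9,.1235);print('pull',p,w2m(p,(.5465,.0447),.192))
p0=px(load('top0'),210+242/2.9,140+163/2.9,.1235);print(w2m(p0,(.5465,.0447),.192))
print(workorder.sign_off())"
```

```text
pull [ 0.56421213 -0.06683418  0.1235    ] [-0.00389657 -0.11286456]
[-0.00200155 -0.01966132]
the job is handed in; nothing more can be done
None
```

The job is done and handed in at about 58 s of robot time. The sign-off gives no verdict.

**What I did**
- I slid the cover open to its stop. Two vials were on the bench; I stood one each in pocket0 and pocket2.
- I slid the cover shut to its home stop.
- I fitted the smallest crank wheel, the one in the tray, fully down on the shaft. I gave it five clockwise turns plus about 8° to take up the play in the bore, then lifted it off and laid it back in the tray.

**What the last checks showed**
- **Vials:** their caps measured 91–92 mm high once placed, so both were seated upright. After the turns both show in their cups under the closed cover.
- **Cover:** it travelled 172 mm to the stop. The tab measured flat from base to tip, so I take it as clicked in; I did not test it by pulling back. The pull read mixer y = −113 mm in the last top view, against −115 mm when home. That is within the roughly 2 mm camera accuracy.
- **Shaft:** its square ended at about 11.4°, against 10.9° at the start. The carousel also looked back in its starting position. The five turns come from counting the moves.
- **Crank wheel:** it lies flat in the tray with the handle up, roughly 2 mm from the tray's centre.
- **Other things on the bench:** they look unmoved when the first and last top views are compared by eye.

No check failed.

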